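# Load two bearing balls into the tube magazine with the one-ball scoop

## Robot

A 7-joint arm with a two-finger parallel gripper is mounted at the origin on the work surface. World frame = base frame: x ahead of the robot, y to its left, z up, the work surface at z = 0. Lengths are in m, angles in rad, forces in N, time in s.
With the tool pointing down it reaches from about 0.4 to 0.85 m from the base axis. Payload 10.4 kg.
Tool frame: the origin (TCP) lies at the very end of the fingers, on their centre line; the grasp point (between the pads) lies 19 mm behind it; y points along the fingers, x is the direction in which the jaws open and shut, and the axes are right-handed (so a half turn about y gives the same grasp; the last joint's range is limited). The gripper opens to 85 mm and grips with 20 to 120 N. Pads are 22 mm wide; open, the fingers measure 114 mm over their backs; the gripper's body (76 mm by 85 mm) begins 54 mm behind the grasp point. The pads swing forward as they close: fully open they stand 13 mm farther back than shut.
Start: joints at [1.254, 0.332, -0.065, 1.46, 0.022, 1.35, -0.088], TCP at [0.181, -0.598, 0.231] pointing down, gripper open.
Joint ranges: [-2.6, 2.6], [-0.5, 2.12], [-1.47, 1.34], [0.16, 2.42], [-1.27, 4.41], [0.06, 2.06], [-2.6, 2.6]. Speed limits (rad/s): [2.22, 2.22, 2.79, 2.79, 3.14, 3.14, 3.14].

## Interface

Orientations are given as a rotation vector (axis times angle).
In Python, from rig import arm gives the robot as it stands. The module is installed in compiled form; this text tells all that it offers.
- The arm moves only by the tool arm_command, never from a script. Its argument "series" is a list of rows, each a list of 3 entries, a list of its own where there are three numbers: the opening, from 0 (shut) to 1 (fully open), then the shift along the tool's x, y, z in cm, then the turn, a rotation vector about the tool's x, y, z in degrees. A call has 1 to 8 rows; each row shifts and turns the commanded pose from where the row before left it, along the tool's axes as they then stand; what a row does not reach is not made up. A row lasts 1/12 s, in which the tool goes at most 41.7 mm and 7.16 degrees, less where a joint would pass 70% of its speed; a pose out of reach is approached as far as the arm can. A call is refused whole if a number of a shift passes 4.17 or a number of a turn 7.16, either way. A call with a gripper value outside its range is refused whole. The fingers move at their own pace and stop on an object; "force" is the grip in N (left out, the last holds). Time passes only in rows, so rows that do not move let the fingers close. It gives the time, the measured TCP pose, the force and the opening at its end, in the units of the state.
- arm.read_state(): the state, without advancing time (a new reading comes with each control period).
- arm.read_camera(name): name is "side" or "top"; returns the picture (480x640x3 uint8, blue, green, red); there is no depth.
- arm.camera_model(name): a dict with "K" (3x3 intrinsics, pixels), "dist" ([k1, k2, p1, p2, k3] as OpenCV has them; the pictures are not rectified), "R" (3x3) and "t" (3): a world point X has camera coordinates R X + t. Camera axes: x right, y down, z forward; pixel columns grow to the right and rows downward; lengths in m; the calibration is good to about 2 mm. A picture is of the moment at which its call begins. camera_model takes no time and is no camera call.
- arm.close_job(): hands the job in, once; it reports no verdict.
The state is a dict: "t": time; "joints": joint angles; "joint_velocities": joint speeds; "joint_efforts": joint torques, N m; "eef_pos": TCP position; "eef_rot": TCP orientation; "ft_force": force on the tool from outside, world axes, zero at the start; "moment": the same for the moment, N m; "finger_gap": finger opening in m.
Only numpy, scipy, OpenCV 4.12 (cv2) and the standard library are available. Lean on these libraries where they do the work, as an engineer would, in place of code of your own. Each camera call takes 0.05 s, during which the arm holds its last target.

## Task

With the one-ball scoop, move the two steel balls from their narrow bin into the clear tube magazine, one at a time: scoop up one ball, tip it into the funnel, then go back for the other. Do not touch the balls with the fingers and leave the bushings and nuts in the other two bins alone. When both balls are down in the tube, stand the scoop upright on the black rubber mat again and let go.

Things in the scene. Friction and masses are not known exactly. Their poses are not given: they have to be found in the camera images.
- scoop_grip (a point): Grip point of the loose one-ball scoop: on the axis of its black upright handle, 65 mm above the scoop's underside. The handle is a straight bar of 22 mm (along x) by 18 mm (along y), 16 to 91 mm above the underside; hold it across its y faces. Axes of the scoop: z up along the handle; the scooping lip points to -x.
- scoop: The whole scoop (aluminium foot, about 130 g); origin on its underside below the handle's axis, axes as above. At the start it stands upright on the black rubber mat. Flat foot 20 mm wide, from 37 mm ahead of the handle's axis (lip, -x) to 18 mm behind it (heel, +x). Under the handle a 16 mm high block, also 20 mm wide, reaches 11.5 mm ahead of the axis: the pocket's back wall.
- scoop_lip (a point): Middle of the lip's front edge, at the underside. From the lip a thin ramp rises over 9 mm to a crest 2.8 mm high; behind it is the one-ball pocket, floor 1.2 mm above the underside, side ridges 4.2 mm high. The pocket keeps its ball until the scoop is tipped lip-down by about 31 degrees; at 45 to 50 degrees the ball rolls out over the lip.
- scoop_pocket (a point): Centre of a ball lying in the pocket: 15 mm behind the lip (22 mm ahead of the handle's axis), 11 mm above the underside.
- bin_balls: The narrow white bin that holds the two balls, fixed to the table; one of three equal bins side by side, in any order. Origin under its centre, on the table; x along the bin. Outside 150 x 34 x 21 mm (x, y, z), walls and floor 3 mm: inside 144 x 28 mm, inner floor 3 mm above the table. The balls lie on the floor in the -x half (nearer the robot) and roll freely.
- bin_stop (a point): Foot of the face of a fixed stop bar across the bin's -x end: 58 mm from the bin's centre, on the inner floor; axes of the bin. The bar is 4 mm thick, its underside 6 mm above the floor. Slide the scoop along the floor, lip to -x: a ball held by the bar is in the pocket when the lip is 0 to 5 mm under the bar. Draw back before lifting: the lip would catch the bar.
- bin_second (a point): Point on the bin's inner floor 20 mm from the stop bar's face towards +x. With two balls in the bin, the near one is stopped by the other, and is in the pocket when the lip is 0 to 5 mm beyond this point (towards -x); the other ball then stays in the bin.
- ball_a_center (a point): Centre of one of the two equal, loose 20 mm steel balls (33 g) in the bin.
- ball_b_center (a point): Centre of the other 20 mm steel ball.
- ball_a: The same ball as point ball_a_center (use the point for its position).
- ball_b: The same ball as point ball_b_center (use the point for its position).
- magazine_mouth (a point): Centre of the mouth of the fixed tube magazine's funnel, 90 mm above the table; z up. Black base 80 x 80 x 12 mm; on it a clear upright tube, 30 mm outside, 24 mm inside diameter, up to 62 mm above the table, where it widens into a round clear funnel, 76 mm outside and about 70 mm inside at the mouth. Loaded balls lie one on the other, centres about 22 and 42 mm above the table.
- mat: Black rubber mat, 120 x 80 x 3 mm, fixed to the table; origin under its centre, x along its long side.
- bushing_a_center (a point): Centre of a brass bushing (20 mm diameter, 14 mm high) standing in another bin; leave alone.
- bushing_b_center (a point): Centre of a second such bushing; leave alone.
- nut_a_center (a point): Centre of a dark hexagon nut (22 mm across flats, 12 mm high) lying in the third bin; leave alone.
- nut_b_center (a point): Centre of a second such nut; leave alone.

How it is judged:
On the way, in this order (a step that is already met when the one before it is completed fails the run):
1. one ball rides in the scoop, lifted clear of the bin, while the other is still in the bin (((height (world z) of ball_a_center above 0.05 m and distance between ball_a_center and scoop_lip below 0.03 m and contact force between scoop and ball_a above 0.03 N and horizontal distance between ball_b_center and bin_balls below 0.078 m and height (world z) of ball_b_center below 0.03 m) or (height (world z) of ball_b_center above 0.05 m and distance between ball_b_center and scoop_lip below 0.03 m and contact force between scoop and ball_b above 0.03 N and horizontal distance between ball_a_center and bin_balls below 0.078 m and height (world z) of ball_a_center below 0.03 m))), for 0.1 s.
2. one ball is down in the magazine's tube while the other is still in the bin (((horizontal distance between ball_a_center and magazine_mouth below 0.007 m and height (world z) of ball_a_center below 0.055 m and horizontal distance between ball_b_center and bin_balls below 0.078 m and height (world z) of ball_b_center below 0.03 m) or (horizontal distance between ball_b_center and magazine_mouth below 0.007 m and height (world z) of ball_b_center below 0.055 m and horizontal distance between ball_a_center and bin_balls below 0.078 m and height (world z) of ball_a_center below 0.03 m))), for 0.2 s.
3. the other ball rides in the scoop, lifted clear of the bin (((height (world z) of ball_a_center above 0.05 m and distance between ball_a_center and scoop_lip below 0.03 m and contact force between scoop and ball_a above 0.03 N and horizontal distance between ball_b_center and magazine_mouth below 0.007 m and height (world z) of ball_b_center below 0.055 m) or (height (world z) of ball_b_center above 0.05 m and distance between ball_b_center and scoop_lip below 0.03 m and contact force between scoop and ball_b above 0.03 N and horizontal distance between ball_a_center and magazine_mouth below 0.007 m and height (world z) of ball_a_center below 0.055 m))), for 0.1 s.
4. both balls are down in the magazine's tube (horizontal distance between each of ball_a_center, ball_b_center and magazine_mouth below 0.007 m and height (world z) of each of ball_a_center, ball_b_center below 0.055 m), for 0.2 s.
At the end, for the whole second after the job is handed in: Both balls lie in the magazine's tube (centres within 7 mm of its axis and lower than 55 mm above the table) and the scoop stands upright (within 0.1 rad) and still on the black rubber mat, its handle axis over the mat's area (all of step 4 and height (world z) of scoop_lip between 0.0005 and 0.008 m and angle between scoop_grip's own z axis and vertical below 0.1 rad and x of scoop in the frame of mat between -0.06 and 0.06 m and y of scoop in the frame of mat between -0.04 and 0.04 m and linear speed of scoop below 0.02 m/s and linear speed of each of ball_a, ball_b below 0.03 m/s); the robot touches nothing.
It fails at once if the fingers touch a ball (contact force between the fingers and ball_a above 0.2 N or contact force between the fingers and ball_b above 0.2 N).
It fails at once if a bushing or a nut is moved more than 40 mm (distance of any of bushing_a_center, bushing_b_center, nut_a_center, nut_b_center from where it was at the start of the episode above 0.04 m).
It also fails if it takes over 72 s, if anything falls off the work surface, if the arm or the gripper's body presses on something with over 40 N, if the wrist force passes 120 N, or if a joint passes its speed limit or range.

## Working session

There is one attempt and no reset: what is moved stays moved. The work goes in short steps, Python scripts to look and compute and a tool call to move; the robot and the scene stay as the last step left them, time stands still between calls to the robot, and variables do not carry over. Pictures are saved under pics/ and viewed, and the job is handed in when it is done.

Besides the shell and the picture viewer there is one more tool, called after "Emit:" as name([rows], argument=value, ...), one row to a line, values as JSON. arm_command: Moves the arm, as the interface text tells. Its arguments: {"type":"object","properties":{"series":{"type":"array","items":{"type":"array"}},"force":{"type":"number"}},"required":["series"]}

```bash
mkdir -p pics; cat > h.py <<'E'
import numpy as np, cv2
from rig import arm
from scipy.spatial.transform import Rotation as R
def cam(n):
    m=arm.camera_model(n); return [np.array(m[k],float) for k in("K","dist","R","t")]
def ray(n,uv):
    K,d,Rm,t=cam(n)
    p=cv2.undistortPoints(np.array(uv,float).reshape(-1,1,2),K,d).reshape(-1,2)
    v=np.c_[p,np.ones(len(p))]@Rm
    return -Rm.T@t, v
def onz(n,uv,z):
    c,v=ray(n,uv); return c+v*((z-c[2])/v[:,2])[:,None]
def proj(n,X):
    K,d,Rm,t=cam(n)
    return cv2.projectPoints(np.array(X,float).reshape(-1,1,3),cv2.Rodrigues(Rm)[0],t,K,d)[0].reshape(-1,2)
def snap(n,f):
    im=arm.read_camera(n); cv2.imwrite('pics/'+f,im); return im
def st():
    s=arm.read_state(); 
    print('t',round(s['t'],3),'pos',np.round(s['eef_pos'],4),'gap',round(s['finger_gap'],4),'F',np.round(s['ft_force'],1))
    print(np.round(R.from_rotvec(s['eef_rot']).as_matrix(),3)); print('j',np.round(s['joints'],3)); return s
E
python3 - <<'E'
from h import *
st()
for n in('side','top'):
    snap(n,n+'0.png'); c,v=ray(n,[[320,240]]); print(n,c,v,cam(n)[0][0,0])
E
```

```text
t 0.0 pos [ 0.1809 -0.5979  0.2305] gap 0.0854 F [-0.6  0.2 -0.4]
[[ 0.29  -0.     0.957]
 [-0.957  0.001  0.29 ]
 [-0.001 -1.    -0.   ]]
j [ 1.254  0.333 -0.065  1.461  0.022  1.35  -0.088]
side [ 0.53323652 -0.63952734  0.49587607] [[ 0.05722194  0.84226031 -0.53638661]] 448.78629616980527
top [ 0.5137978  -0.01247717  1.16505727] [[ 0.05067457  0.00435435 -0.99878676]] 599.5712981275809
```

View pics/side0.png

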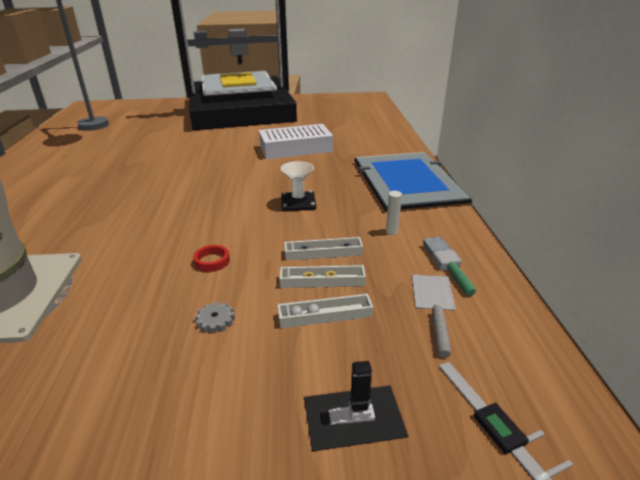

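View pics/top0.png

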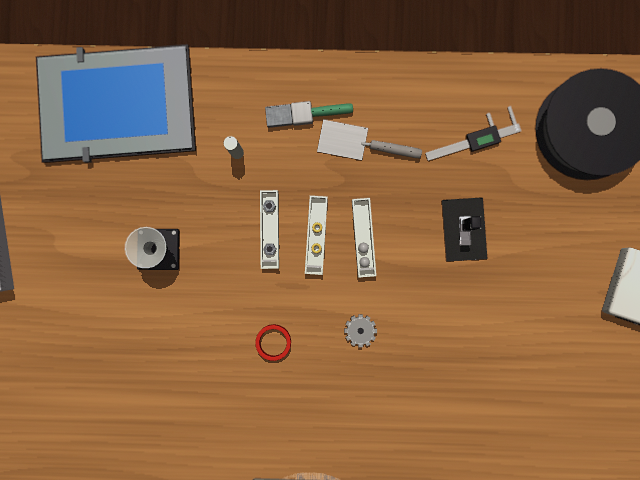

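Top view: the ball bin is at about (364,238) with balls near (363,248) and (364,262), the scoop is at (465,230) on the mat, and the funnel is at (147,248). I'll zoom for measurement.

```bash
python3 - <<'E'
import cv2
t=cv2.imread('pics/top0.png'); s=cv2.imread('pics/side0.png')
cv2.imwrite('pics/z1.png',cv2.resize(t[190:290,340:500],None,fx=5,fy=5,interpolation=cv2.INTER_CUBIC))
cv2.imwrite('pics/z2.png',cv2.resize(s[285:455,265:425],None,fx=3.5,fy=3.5,interpolation=cv2.INTER_CUBIC))
cv2.imwrite('pics/z3.png',cv2.resize(t[215:285,110:200],None,fx=6,fy=6,interpolation=cv2.INTER_CUBIC))
E
```

```text
(no output)
```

View pics/z1.png

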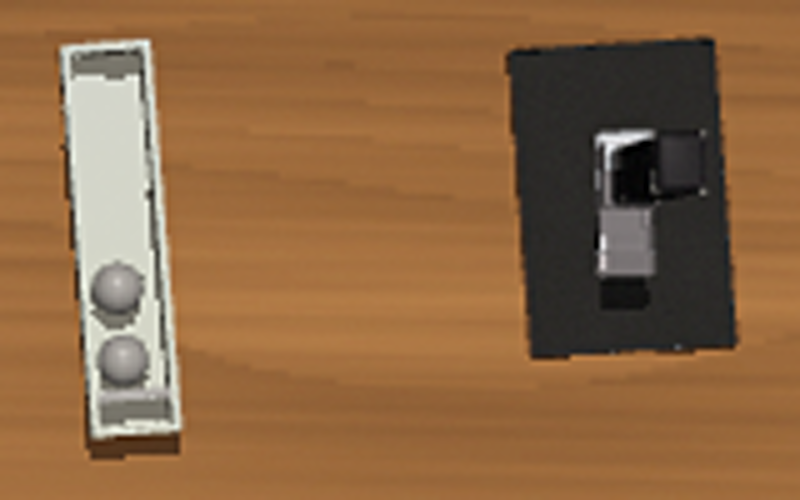

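View pics/z2.png

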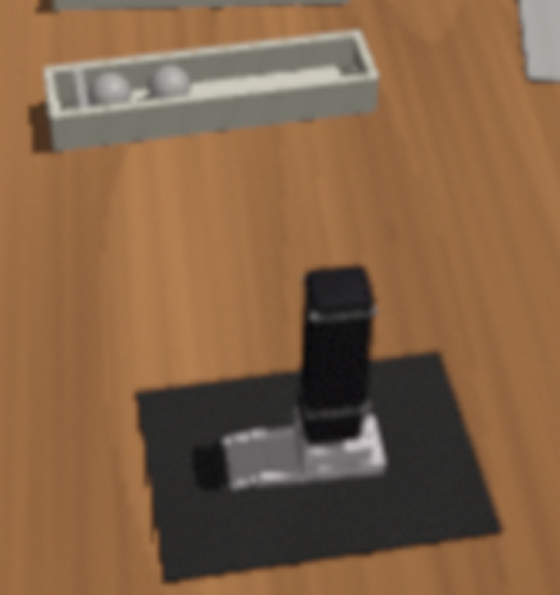

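View pics/z3.png

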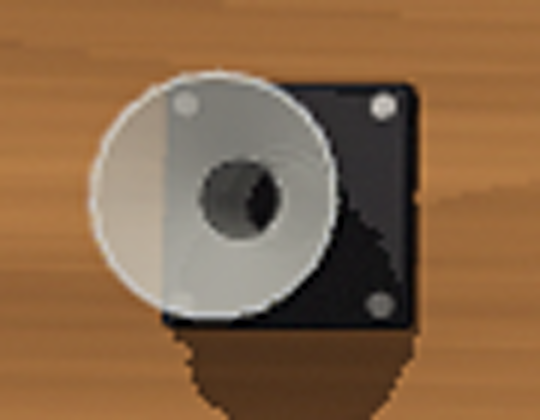

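```bash
python3 - <<'E'
from h import *
def z1(p): return np.c_[340+(np.array(p)[:,0]+.5)/5-.5,190+(np.array(p)[:,1]+.5)/5-.5]
def z2(p): return np.c_[265+(np.array(p)[:,0]+.5)/3.5-.5,285+(np.array(p)[:,1]+.5)/3.5-.5]
def z3(p): return np.c_[110+(np.array(p)[:,0]+.5)/6-.5,215+(np.array(p)[:,1]+.5)/6-.5]
np.set_printoptions(precision=4,suppress=True)
def rect(P,nm):
    c=P.mean(0); print(nm,'c',c,'long', np.degrees(np.arctan2(*( (P[0]+P[1]-P[2]-P[3])[[1,0]]))),'len',np.linalg.norm(P[0]+P[1]-P[2]-P[3])/2,'w',np.linalg.norm(P[0]-P[1]))
rect(onz('top',z1([(60,43),(150,40),(181,430),(91,437)]),.021),'binT')
rect(onz('side',z2([(362,32),(376,74),(54,116),(46,66)]),.021),'binS')
rect(onz('top',z1([(507,50),(715,38),(737,347),(531,357)]),.003),'matT')
rect(onz('side',z2([(441,353),(499,531),(165,580),(137,394)]),.003),'matS')
print('balls T',onz('top',z1([(117,288),(124,360)]),.013)[:,:2].tolist())
print('balls S',onz('side',z2([(171,83),(111,91)]),.013)[:,:2].tolist())
rect(onz('top',z1([(656,133),(706,130),(706,194),(657,198)]),.094),'handleT')
P=onz('top',z1([(598,277),(655,277)]),.005); print('lip T',P)
P=onz('top',z1([(596,131),(656,131)]),.005); print('heel T',P)
print('side lip corners',onz('side',z2([(222,437),(231,488)]),.004))
print('side heel corners',onz('side',z2([(378,417),(386,466)]),.005))
print('funnel T',onz('top',z3([(213,195)]),.09), 'base',onz('top',z3([(165,85),(415,85),(415,326),(163,326)]),.012), 'tube hole z.062',onz('top',z3([(240,199)]),.062))
s=cv2.imread('pics/side0.png'); cv2.imwrite('pics/z4.png',cv2.resize(s[155:215,265:335],None,fx=8,fy=8,interpolation=cv2.INTER_CUBIC))
E
```

```text
binT c [ 0.5796 -0.0907  0.021 ] long 5.607714380719536 len 0.15028398301779963 w 0.03445443661142369
binS c [ 0.5778 -0.0892  0.021 ] long 5.534283833003363 len 0.1491104708830954 w 0.03053099225279974
matT c [ 0.6002 -0.2854  0.003 ] long 4.836135018020095 len 0.11961117864238907 w 0.08044022411879789
matS c [ 0.5979 -0.2857  0.003 ] long 4.718589269102654 len 0.11828090710467207 w 0.0778898462598858
balls T [[0.5602998956290898, -0.09031609986347815], [0.5327341752178109, -0.09352618690965694]]
balls S [[0.5591046892486699, -0.08662168383409552], [0.5311848068896488, -0.08991818117463468]]
handleT c [ 0.606  -0.2848  0.094 ] long 0.9793936302477055 len 0.02306198951223811 w 0.017780545314255068
lip T [[ 0.5692 -0.2759  0.005 ]
 [ 0.5697 -0.2978  0.005 ]]
heel T [[ 0.6256 -0.2745  0.005 ]
 [ 0.6261 -0.2976  0.005 ]]
side lip corners [[ 0.5663 -0.2743  0.004 ]
 [ 0.5676 -0.296   0.004 ]]
side heel corners [[ 0.6248 -0.2709  0.005 ]
 [ 0.6241 -0.292   0.005 ]]
funnel T [[0.5484 0.3068 0.09  ]] base [[0.586  0.3469 0.012 ]
 [0.5878 0.2661 0.012 ]
 [0.5103 0.2633 0.012 ]
 [0.5084 0.3444 0.012 ]] tube hole z.062 [[0.5482 0.3067 0.062 ]]
```

View pics/z4.png

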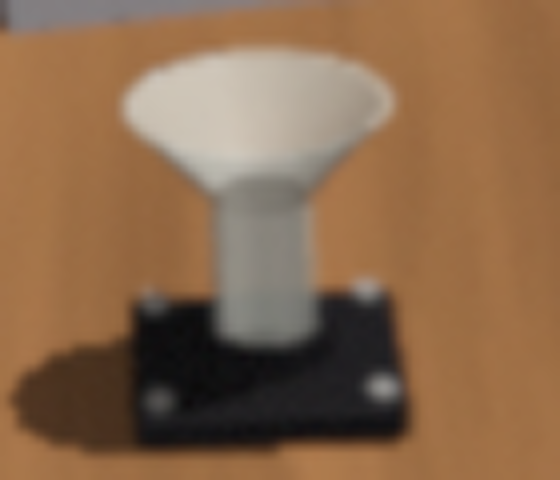

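Both views agree to about 2 mm. Ball bin: (0.579,-0.0905), yaw 5.6°. Scoop axis: (0.606,-0.2855), yaw about 1.3°. Mat: (0.599,-0.2855). Funnel: (0.548,0.307). The two balls are 28 mm apart and the far one is near the stop. Next I move above the scoop.

Emit:
arm_command([
  [0.7,[0,0,0],[0,7,0]],
  [0.7,[0,0,0],[0,7,0]],
  [0.7,[0,0,0],[0,1.6,0]],
  [0.7,[-2.3,0,3.3],[0,0,0]],
  [0.7,[-2.3,0,3.3],[0,0,0]],
  [0.7,[-2.3,0,3.3],[0,0,0]],
  [0.7,[-2.3,0,3.3],[0,0,0]],
  [0.7,[-2.3,0,3.3],[0,0,0]],
], force=60)

```text
t: 0.77
eef_pos: [0.3447, -0.4782, 0.2311]
eef_rot: [-1.219, 1.194, -1.193]
ft_force: [1.3, 0.2, 1.4]
finger_gap: 0.0598
```

Emit:
arm_command([
  [0.7,[-2.3,0,3.3],[0,0,0]],
  [0.7,[-2.3,0,3.3],[0,0,0]],
  [0.7,[-2.3,0,3.3],[0,0,0]],
  [0.7,[-2.3,0,3.3],[0,0,0]],
  [0.7,[-2.3,0,3.3],[0,0,0]],
  [0.7,[-2.3,0,3.3],[0,0,0]],
  [0.7,[0,0,0],[0,0,0]],
  [0.7,[0,0,0],[0,0,0]],
])

```text
t: 1.43
eef_pos: [0.5404, -0.3345, 0.2305]
eef_rot: [-1.221, 1.191, -1.188]
ft_force: [0.0, -0.4, 0.2]
finger_gap: 0.0597
```

```bash
cat >> h.py <<'E'
def rem(p,yaw=None):
    "remaining shift in tool axes (cm) to TCP target p; tool turn needed (deg) for upright tool-z yaw"
    s=arm.read_state(); M=R.from_rotvec(s['eef_rot'])
    print('t',round(s['t'],2),'pos',np.round(s['eef_pos'],4),'gap',round(s['finger_gap'],4),'F',np.round(s['ft_force'],1))
    print('shift cm',np.round(M.inv().apply(np.array(p)-s['eef_pos'])*100,2))
    if yaw is not None:
        a=np.radians(yaw); T=R.from_matrix(np.array([[np.sin(a),-np.cos(a),0],[0,0,-1],[np.cos(a),np.sin(a),0]]).T)
        print('turn deg',np.round((M.inv()*T).as_rotvec(degrees=True),2),'shift in target axes',np.round(T.inv().apply(np.array(p)-s['eef_pos'])*100,2))
    return s
E
python3 - <<'E'
from h import *
rem([.606,-.2855,.15],1.3); print(np.round(arm.read_state()['joints'],3))
snap('top','t1.png');snap('side','s1.png')
a=cv2.imread('pics/top'+'0.png')
b=cv2.imread('pics/t1.png')[170:320,380:560];c=cv2.imread('pics/s1.png')[240:460,260:480]
cv2.imwrite('pics/m1.png',np.hstack([cv2.resize(b,(480,400)),cv2.resize(c,(320,400))[:, :]]))
E
```

```text
t 1.43 pos [ 0.5404 -0.3345  0.2305] gap 0.0597 F [ 0.  -0.4  0.2]
shift cm [-4.71  8.05  6.69]
turn deg [ 0.02  0.23 -0.1 ] shift in target axes [-4.75  8.05  6.67]
[ 0.683  0.37  -0.264  1.42   0.095  1.365 -1.127]
```

View pics/m1.png

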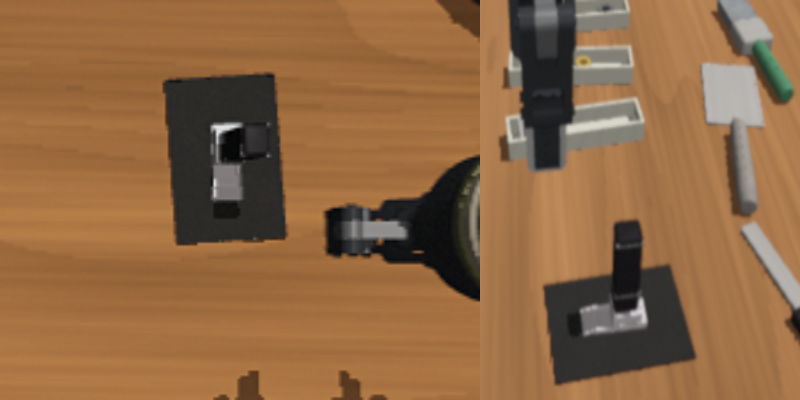

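The hand is short of the scoop, because the rows were speed-limited. I finish the approach and start descending.

Emit:
arm_command([
  [0.7,[-1.57,0,2.23],[0,0,0]],
  [0.7,[-1.57,0,2.23],[0,0,0]],
  [0.7,[-1.57,0,2.23],[0,0,0]],
  [0.7,[0,2.5,0],[0,0,0]],
  [0.7,[0,2.5,0],[0,0,0]],
  [0.7,[0,2.5,0],[0,0,0]],
  [0.7,[0,2.5,0],[0,0,0]],
  [0.7,[0,0,0],[0,0,0]],
])

```text
t: 2.2
eef_pos: [0.6005, -0.2899, 0.1257]
eef_rot: [-1.222, 1.202, -1.19]
ft_force: [-1.3, 0.2, -1.5]
finger_gap: 0.0601
```

```bash
python3 - <<'E'
from h import *
rem([.606,-.2855,.049],1.3)
snap('top','t2.png');snap('side','s2.png')
b=cv2.imread('pics/t2.png')[170:320,380:560];c=cv2.imread('pics/s2.png')[240:460,260:436]
cv2.imwrite('pics/m2.png',np.hstack([cv2.resize(b,(480,400)),cv2.resize(c,(320,400))[:, :]]))
E
```

```text
t 2.2 pos [ 0.6005 -0.2899  0.1257] gap 0.0601 F [-1.3  0.2 -1.5]
shift cm [-0.41  7.67  0.62]
turn deg [ 0.45 -0.21 -0.14] shift in target axes [-0.42  7.67  0.56]
```

View pics/m2.png

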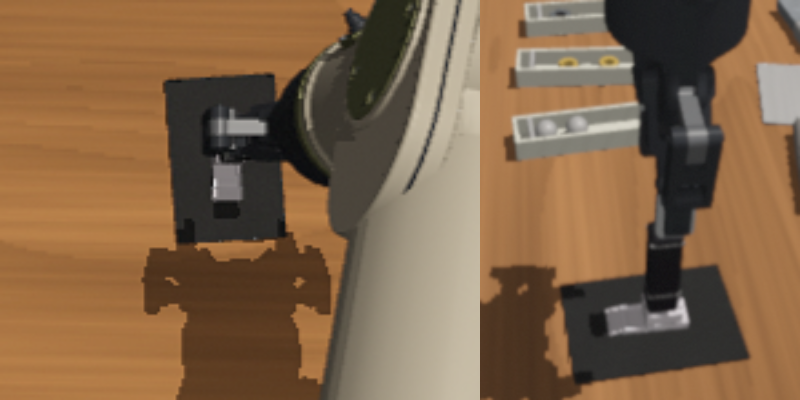

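The fingers line up with the handle in both views. Next: descend and close.

Emit:
arm_command([
  [0.7,[-0.4,0.3,0.6],[0,0,0]],
  [0.7,[0,2.3,0],[0,0,0]],
  [0.7,[0,2.3,0],[0,0,0]],
  [0.7,[0,2.0,0],[0,0,0]],
  [0.7,[0,0.7,0],[0,0,0]],
  [0.7,[0,0,0],[0,0,0]],
  [0.7,[0,0,0],[0,0,0]],
])

```text
t: 2.88
eef_pos: [0.6113, -0.2851, 0.057]
eef_rot: [-1.218, 1.192, -1.195]
ft_force: [0.8, -0.7, 0.3]
finger_gap: 0.0599
```

```bash
python3 - <<'E'
from h import *
rem([.606,-.2855,.049],1.3)
E
```

```text
t 2.88 pos [ 0.6113 -0.2851  0.057 ] gap 0.0599 F [ 0.8 -0.7  0.3]
shift cm [ 0.03  0.8  -0.53]
turn deg [-0.11 -0.07  0.04] shift in target axes [ 0.03  0.8  -0.53]
```

Emit:
arm_command([
  [0.7,[0,0.8,-0.5],[0,0,0]],
  [0.7,[0,0,0],[0,0,0]],
  [0,[0,0,0],[0,0,0]],
  [0,[0,0,0],[0,0,0]],
  [0,[0,0,0],[0,0,0]],
  [0,[0,0,0],[0,0,0]],
  [0,[0,0,0],[0,0,0]],
  [0,[0,0,0],[0,0,0]],
], force=70)

```text
t: 3.55
eef_pos: [0.6057, -0.285, 0.0479]
eef_rot: [-1.219, 1.192, -1.194]
ft_force: [0.5, -0.0, 3.8]
finger_gap: 0.0171
```

```bash
python3 - <<'E'
from h import *
rem([.606,-.2855,.049],1.3)
E
```

```text
t 3.55 pos [ 0.6057 -0.285   0.0479] gap 0.0171 F [ 0.5 -0.   3.8]
shift cm [ 0.05 -0.11  0.03]
turn deg [-0.05 -0.06  0.02] shift in target axes [ 0.05 -0.11  0.03]
```

Gripped (gap 17.1 mm). Lift, turn to the bin's yaw and carry over the bin.

Emit:
arm_command([
  [0,[0,-1.5,0],[0,0,0]],
  [0,[0,-2.5,0],[0,0,0]],
  [0,[0,-2.5,0],[0,-2,0]],
  [0,[0,-1,0],[0,-2.3,0]],
  [0,[-2.5,0,0],[0,0,0]],
  [0,[-2.5,0,0],[0,0,0]],
  [0,[-2.5,0,0],[0,0,0]],
  [0,[-2.5,0,0],[0,0,0]],
])

```text
t: 4.22
eef_pos: [0.5951, -0.1843, 0.1219]
eef_rot: [-1.254, 1.138, -1.138]
ft_force: [1.7, -0.3, -0.9]
finger_gap: 0.0174
```

Emit:
arm_command([
  [0,[-2.5,0,0],[0,0,0]],
  [0,[-2.5,0,0],[0,0,0]],
  [0,[-2.5,0,0],[0,0,0]],
  [0,[-1,0,0],[0,0,0]],
  [0,[0,0,0],[0,0,0]],
  [0,[0,0,0],[0,0,0]],
  [0,[0,0,0],[0,0,0]],
])

```text
t: 4.8
eef_pos: [0.5873, -0.1027, 0.1221]
eef_rot: [-1.253, 1.139, -1.14]
ft_force: [-0.2, -0.9, -0.6]
finger_gap: 0.0169
```

```bash
python3 - <<'E'
from h import *
rem([.6208,-.0864,.085],5.6)
b=snap('top','t3.png')[180:300,270:450];c=snap('side','s3.png')[180:360,240:420]
cv2.imwrite('pics/m3.png',np.hstack([cv2.resize(b,(400,400)),cv2.resize(c,(400,400))]))
E
```

```text
t 4.8 pos [ 0.5873 -0.1027  0.1221] gap 0.0169 F [-0.2 -0.9 -0.6]
shift cm [-1.31  3.71  3.49]
turn deg [ 0.03 -0.17  0.05] shift in target axes [-1.3   3.71  3.49]
```

View pics/m3.png

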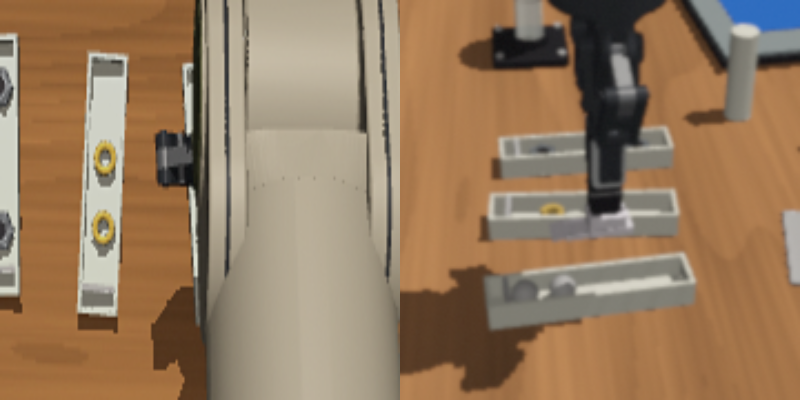

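The arm blocks the top view, so I'll use the side view. Moving above the entry spot, lowering until just above the rim.

Emit:
arm_command([
  [0,[-0.65,0,1.75],[0,0,0]],
  [0,[-0.65,0,1.75],[0,0,0]],
  [0,[0,1.5,0],[0,0,0]],
  [0,[0,1.5,0],[0,0,0]],
  [0,[0,1.2,0],[0,0,0]],
  [0,[0,0,0],[0,0,0]],
  [0,[0,0,0],[0,0,0]],
])

```text
t: 5.48
eef_pos: [0.6205, -0.0852, 0.0798]
eef_rot: [-1.254, 1.14, -1.138]
ft_force: [-0.5, 0.8, -1.4]
finger_gap: 0.0169
```

```bash
cat >>h.py <<'E'
def over(n,f,crop,W,outline=True):
    "draw the expected foot outline + bin rim from measured TCP for a check, zoomed"
    s=arm.read_state(); M=R.from_rotvec(s['eef_rot']).as_matrix(); im=snap(n,'raw_'+f)
    k=W/(crop[1]-crop[0]); z=cv2.resize(im[crop[2]:crop[3],crop[0]:crop[1]],None,fx=k,fy=k,interpolation=cv2.INTER_CUBIC)
    def dr(P,c): 
        p=(proj(n,P)-[crop[0],crop[2]]+.5)*k-.5; cv2.polylines(z,[np.round(p).astype(int)],True,c,1)
    o=np.array(s['eef_pos'])
    if outline: dr([o+M@[-y,.0449-h,x] for x,y,h in[(-.037,-.01,0),(-.037,.01,0),(.018,.01,0),(.018,-.01,0)]],(0,0,255))
    a=np.radians(5.6); X=np.array([np.cos(a),np.sin(a),0]); Y=np.array([-np.sin(a),np.cos(a),0]); B=np.array([.579,-.0905,0])
    dr([B+X*x+Y*y+[0,0,.021] for x,y in[(-.072,-.014),(.072,-.014),(.072,.014),(-.072,.014)]],(255,0,0))
    cv2.imwrite('pics/'+f,z)
E
python3 - <<'E'
from h import *
rem([.6208,-.0864,.0483],5.6)
over('side','s4.png',(270,390,280,340),800)
E
```

```text
t 5.48 pos [ 0.6205 -0.0852  0.0798] gap 0.0169 F [-0.5  0.8 -1.4]
shift cm [0.12 3.15 0.02]
turn deg [ 0.08 -0.12 -0.01] shift in target axes [0.12 3.15 0.02]
```

View pics/s4.png

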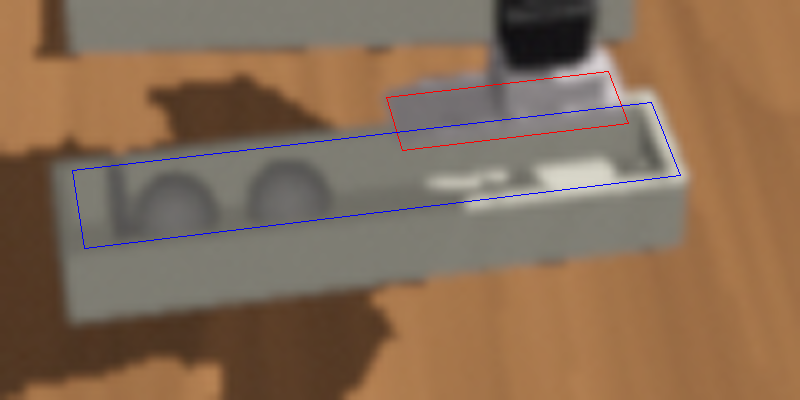

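```bash
python3 - <<'E'
from h import *
im=cv2.imread('pics/raw_s4.png')[280:312,320:372]
z=cv2.resize(im,None,fx=15,fy=15,interpolation=cv2.INTER_NEAREST).astype(float)
z=np.clip((z-60)*2,0,255).astype(np.uint8); cv2.imwrite('pics/z5.png',z)
E
```

```text
(no output)
```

View pics/z5.png

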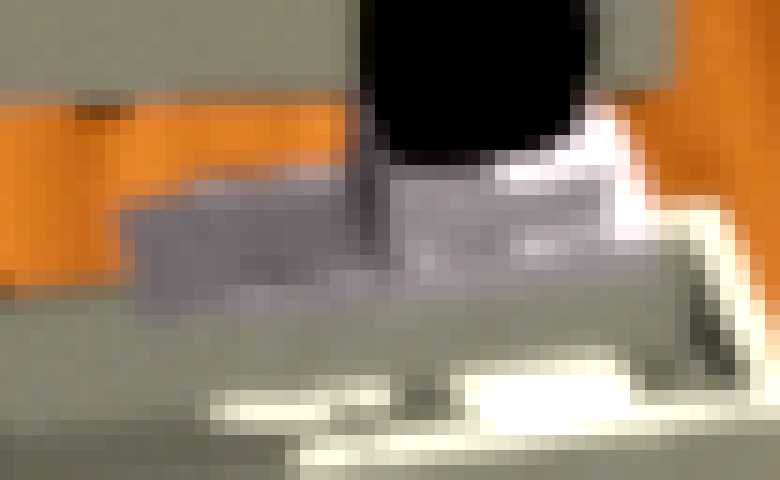

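The zoom shows the foot within about 1 px of where I expect it: lip corners near (328,293) and (329,301). I shift 1.5 mm to -y and lower into the bin.

Emit:
arm_command([
  [0,[0.15,0.6,0],[0,0,0]],
  [0,[0,1,0],[0,0,0]],
  [0,[0,0.8,0],[0,0,0]],
  [0,[0,0.3,0],[0,0,0]],
  [0,[0,0,0],[0,0,0]],
  [0,[0,0,0],[0,0,0]],
])

```text
t: 6.03
eef_pos: [0.621, -0.0859, 0.0531]
eef_rot: [-1.254, 1.138, -1.137]
ft_force: [0.3, -0.1, -1.0]
finger_gap: 0.0171
```

```bash
python3 - <<'E'
from h import *
rem([.6208,-.0864,.0483],5.6)
over('side','s5.png',(270,390,280,340),800)
E
```

```text
t 6.03 pos [ 0.621  -0.0859  0.0531] gap 0.0171 F [ 0.3 -0.1 -1. ]
shift cm [ 0.05  0.48 -0.03]
turn deg [ 0.03 -0.06 -0.01] shift in target axes [ 0.05  0.48 -0.03]
```

View pics/s5.png

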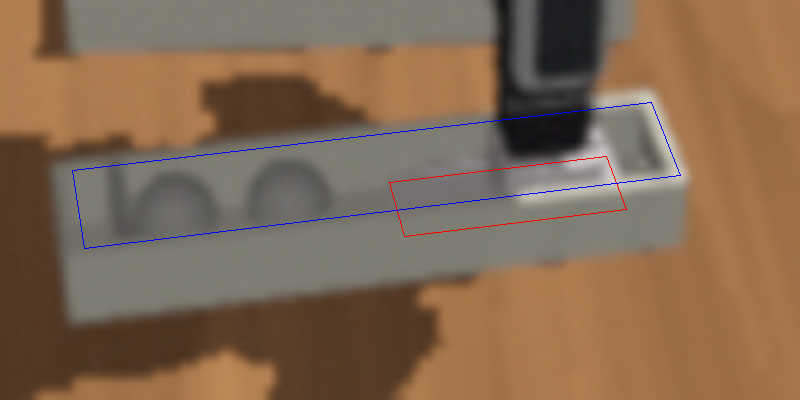

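The foot is inside the bin, about 5 mm above its floor. Down gently to contact.

Emit:
arm_command([
  [0,[0,0.25,0],[0,0,0]],
  [0,[0,0.15,0],[0,0,0]],
  [0,[0,0.1,0],[0,0,0]],
  [0,[0,0,0],[0,0,0]],
  [0,[0,0,0],[0,0,0]],
])

```text
t: 6.5
eef_pos: [0.6211, -0.086, 0.0483]
eef_rot: [-1.253, 1.138, -1.138]
ft_force: [-0.9, 0.2, -1.4]
finger_gap: 0.0174
```

```bash
python3 - <<'E'
from h import *
rem([.6208,-.0864,.0483],5.6)
a=np.radians(5.6); 
for x in (.037+.038-.0, ): pass
B=np.array([.579,-.0905,0]); X=np.array([np.cos(a),np.sin(a),0])
s=arm.read_state(); d=np.array(s['eef_pos'])-B; print('bin x of lip mm',(d@X-.037)*1e3,'y',(d@[-np.sin(a),np.cos(a),0])*1e3)
E
```

```text
t 6.5 pos [ 0.6211 -0.086   0.0483] gap 0.0174 F [-0.9  0.2 -1.4]
shift cm [ 0.03  0.   -0.04]
turn deg [ 0.   -0.07  0.01] shift in target axes [ 0.03  0.   -0.04]
bin x of lip mm 5.383893795306009 y 0.34797423333361077
```

Emit:
arm_command([
  [0,[0,0.06,0],[0,0,0]],
  [0,[0,0,0],[0,0,0]],
  [0,[0,0,0],[0,0,0]],
])

```text
t: 6.75
eef_pos: [0.6213, -0.086, 0.0479]
eef_rot: [-1.253, 1.137, -1.138]
ft_force: [0.2, -0.4, -0.3]
finger_gap: 0.0174
```

Emit:
arm_command([
  [0,[0,0.06,0],[0,0,0]],
  [0,[0,0,0],[0,0,0]],
  [0,[0,0,-0.6],[0,0,0]],
  [0,[0,0,-0.6],[0,0,0]],
  [0,[0,0,-0.6],[0,0,0]],
  [0,[0,0,-0.6],[0,0,0]],
  [0,[0,0,0],[0,0,0]],
  [0,[0,0,0],[0,0,0]],
])

```text
t: 7.42
eef_pos: [0.5968, -0.0885, 0.0479]
eef_rot: [-1.253, 1.137, -1.138]
ft_force: [-0.7, 0.3, 10.0]
finger_gap: 0.0174
```

```bash
cat >>h.py <<'E'
def lip():
    a=np.radians(5.6); B=np.array([.579,-.0905,0]); s=arm.read_state(); M=R.from_rotvec(s['eef_rot']).as_matrix()
    l=np.array(s['eef_pos'])+M@[0,.0449,-.037]-B
    print('t',round(s['t'],2),'lip bin x,y mm',round((l[0]*np.cos(a)+l[1]*np.sin(a))*1e3,1),round((-l[0]*np.sin(a)+l[1]*np.cos(a))*1e3,1),'z',round(l[2]*1e3,1),'F',np.round(s['ft_force'],1),'TCP',np.round(s['eef_pos'],4))
E
python3 - <<'E'
from h import *
lip()
over('side','s6.png',(270,390,280,340),800)
E
```

```text
t 7.42 lip bin x,y mm -19.1 0.3 z 2.9 F [-0.7  0.3 10. ] TCP [ 0.5968 -0.0885  0.0479]
```

View pics/s6.png

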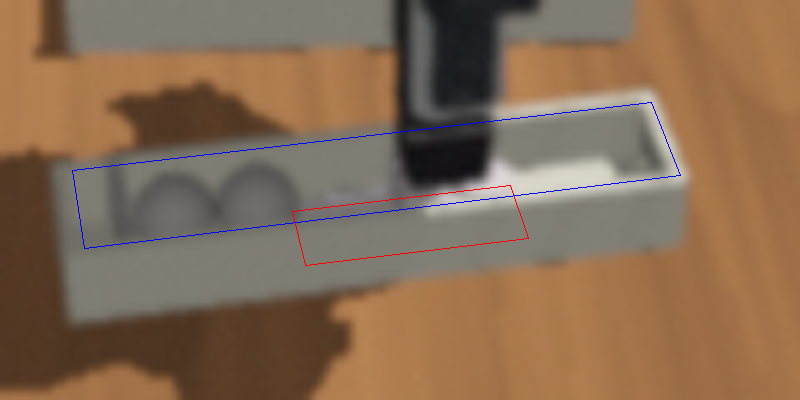

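The foot touches the floor (10 N), and the balls now touch each other against the stop. I slide on 21 mm to the pick-up point.

Emit:
arm_command([
  [0,[0,0,-0.45],[0,0,0]],
  [0,[0,0,-0.45],[0,0,0]],
  [0,[0,0,-0.45],[0,0,0]],
  [0,[0,0,-0.4],[0,0,0]],
  [0,[0,0,-0.4],[0,0,0]],
  [0,[0,0,0],[0,0,0]],
  [0,[0,0,0],[0,0,0]],
])

```text
t: 8.05
eef_pos: [0.5758, -0.0905, 0.0478]
eef_rot: [-1.253, 1.137, -1.139]
ft_force: [0.1, 1.1, 8.2]
finger_gap: 0.0172
```

```bash
python3 - <<'E'
from h import *
lip()
over('side','s7.png',(270,390,280,340),800)
E
```

```text
t 8.05 lip bin x,y mm -40.2 0.3 z 2.9 F [0.1 1.1 8.2] TCP [ 0.5758 -0.0905  0.0478]
```

View pics/s7.png

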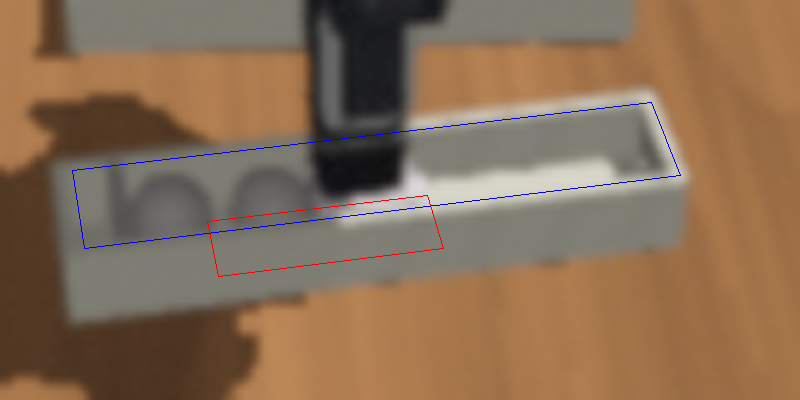

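The near ball dropped into the pocket: it stands clear of the other one, with its centre near zoomed (270,190). I draw back and lift.

Emit:
arm_command([
  [0,[0,0,0.4],[0,0,0]],
  [0,[0,-0.2,0.6],[0,0,0]],
  [0,[0,-1,0],[0,0,0]],
  [0,[0,-1.5,0],[0,0,0]],
  [0,[0,-1.5,0],[0,0,0]],
  [0,[0,-0.8,0],[0,0,0]],
  [0,[0,0,0],[0,0,0]],
  [0,[0,0,0],[0,0,0]],
])

```text
t: 8.77
eef_pos: [0.5854, -0.0895, 0.0969]
eef_rot: [-1.254, 1.138, -1.138]
ft_force: [-0.1, 0.2, -2.4]
finger_gap: 0.0174
```

```bash
python3 - <<'E'
from h import *
lip()
over('side','s8.png',(260,400,250,340),800)
E
```

```text
t 8.77 lip bin x,y mm -30.5 0.4 z 52.1 F [-0.1  0.2 -2.4] TCP [ 0.5854 -0.0895  0.0969]
```

View pics/s8.png

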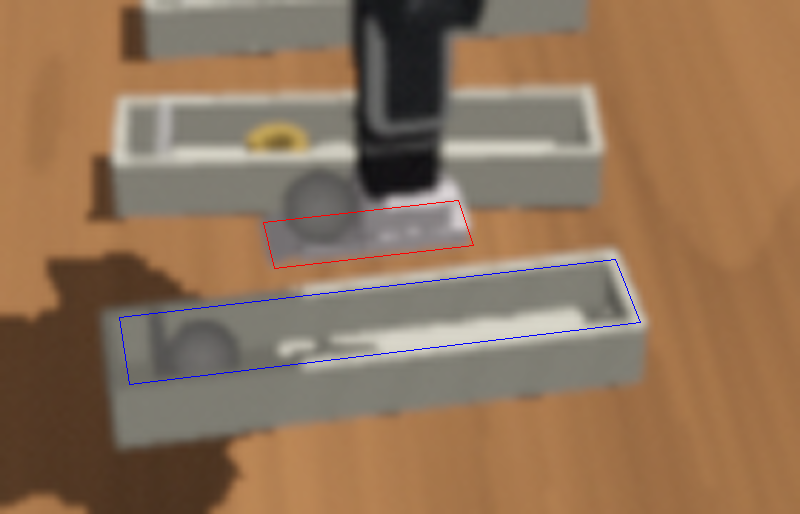

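One ball rides in the scoop (zoomed (322,205)) and the other stays at the stop (200,350). Carry it up and over to the funnel with gentle ramps.

Emit:
arm_command([
  [0,[0,-1,0],[0,0,0]],
  [0,[0,-2,0],[0,0,0]],
  [0,[0,-2,0],[0,0,0]],
  [0,[-0.6,-1.3,0],[0,0,0]],
  [0,[-1.3,-0.6,0],[0,0,0]],
  [0,[-2,0,0],[0,0,0]],
  [0,[-2.6,0,0],[0,0,0]],
  [0,[-3,0,0],[0,0,0]],
])

```text
t: 9.48
eef_pos: [0.5759, 0.0062, 0.1655]
eef_rot: [-1.254, 1.139, -1.138]
ft_force: [0.1, 0.8, -2.4]
finger_gap: 0.0178
```

Emit:
arm_command([
  [0,[-3,0,0],[0,0,0]],
  [0,[-3,0,0],[0,0,0]],
  [0,[-3,0,0],[0,0,0]],
  [0,[-3,0,0],[0,0,0]],
  [0,[-3,0,0],[0,0,0]],
  [0,[-3,0,0],[0,0,0]],
  [0,[-2,0,0],[0,0,0]],
  [0,[-1,0,0],[0,0,0]],
])

```text
t: 10.15
eef_pos: [0.5541, 0.2191, 0.1655]
eef_rot: [-1.256, 1.136, -1.132]
ft_force: [-1.5, 0.3, -1.0]
finger_gap: 0.0174
```

Emit:
arm_command([
  [0,[0,0,0],[0,-2,0]],
  [0,[0,0,0],[0,-4,0]],
  [0,[0,0,0],[0,-4,0]],
  [0,[0,0,0],[0,-4,0]],
  [0,[0,0,0],[0,-4,0]],
  [0,[0,0,0],[0,-2,0]],
  [0,[0,0,0],[0,0,0]],
  [0,[0,0,0],[0,0,0]],
])

```text
t: 10.82
eef_pos: [0.5561, 0.2138, 0.1657]
eef_rot: [-1.388, 0.877, -0.876]
ft_force: [-0.4, 1.1, -1.3]
finger_gap: 0.0172
```

```bash
python3 - <<'E'
from h import *
s=rem([.551,.3085,.163],25.6); print(np.round(s['joints'],2))
over('side','s9.png',(200,400,100,240),800)
E
```

```text
t 10.82 pos [0.5561 0.2138 0.1657] gap 0.0172 F [-0.4  1.1 -1.3]
shift cm [-8.77  0.26  3.6 ]
turn deg [ 0.05 -0.16  0.01] shift in target axes [-8.76  0.27  3.63]
[ 0.03  0.37 -0.59  1.6   0.22  1.23 -1.73]
```

View pics/s9.png

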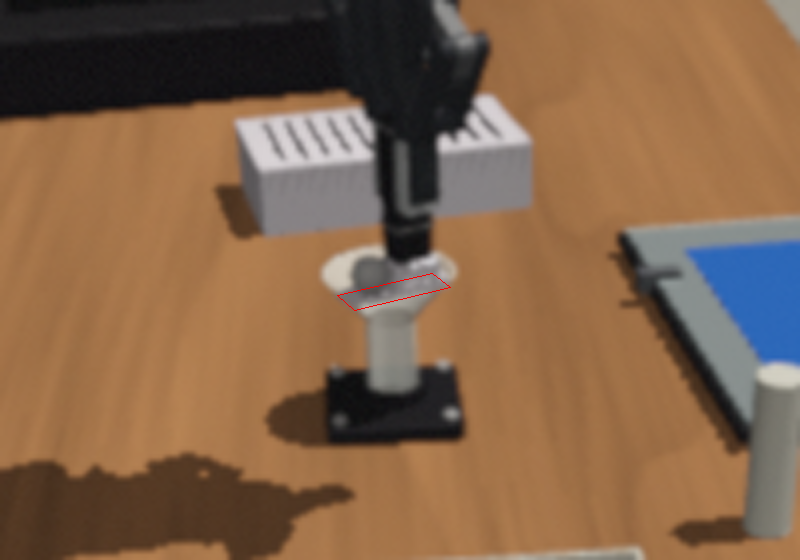

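The ball is still in the pocket. I move the last 9.5 cm.

Emit:
arm_command([
  [0,[-1,0,0.4],[0,0,0]],
  [0,[-2,0,0.8],[0,0,0]],
  [0,[-2.4,0,1],[0,0,0]],
  [0,[-2,0.1,0.8],[0,0,0]],
  [0,[-1.3,0.1,0.6],[0,0,0]],
  [0,[0,0,0],[0,0,0]],
  [0,[0,0,0],[0,0,0]],
])

```text
t: 11.45
eef_pos: [0.5509, 0.3091, 0.1637]
eef_rot: [-1.389, 0.874, -0.874]
ft_force: [-0.6, -0.1, -1.3]
finger_gap: 0.0167
```

```bash
python3 - <<'E'
from h import *
s=rem([.551,.3085,.163],25.6); print(np.round(s['joints'],2))
over('side','s10.png',(220,380,110,220),800)
snap('top','t10.png')
cv2.imwrite('pics/t10z.png',cv2.resize(cv2.imread('pics/t10.png')[190:300,80:220],None,fx=5,fy=5))
E
```

```text
t 11.45 pos [0.5509 0.3091 0.1637] gap 0.0167 F [-0.6 -0.1 -1.3]
shift cm [ 0.06  0.07 -0.02]
turn deg [ 0.04  0.01 -0.  ] shift in target axes [ 0.06  0.07 -0.02]
[-0.13  0.46 -0.61  1.5   0.27  1.27 -1.89]
```

View pics/s10.png

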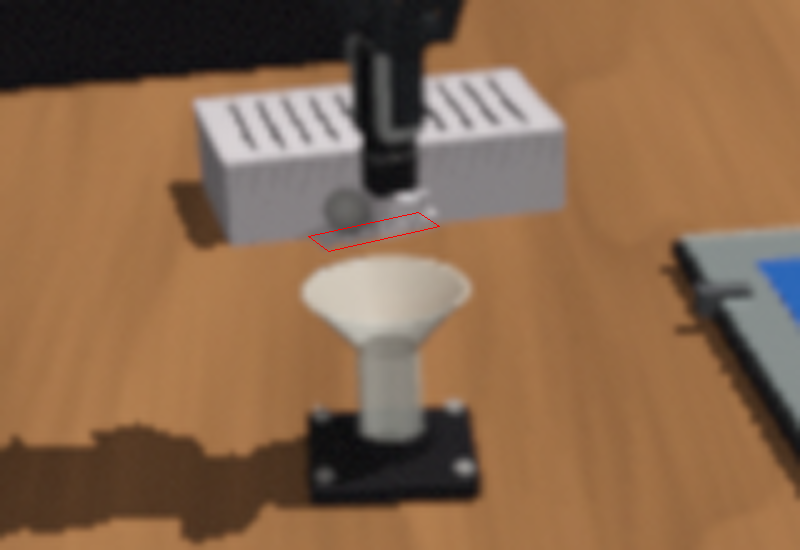

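View pics/t10z.png

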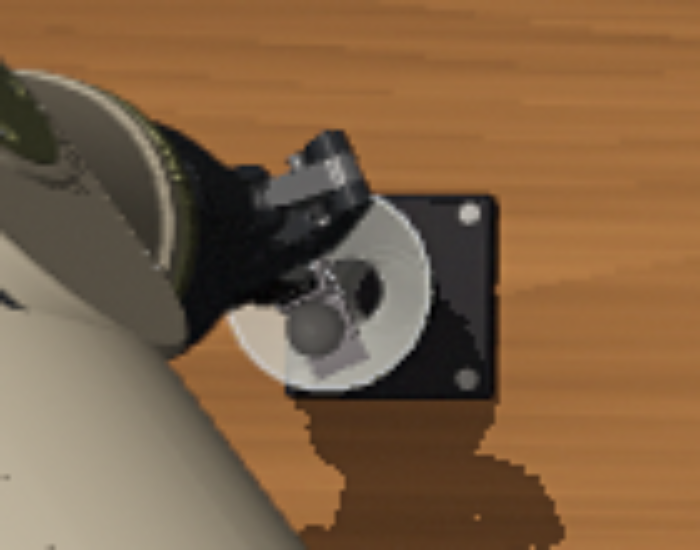

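```bash
python3 - <<'E'
from h import *
print(onz('side',[[220+386.5/5,110+292/5]],.09), onz('side',[[220+390/5,110+345/5]],.062))
print('ball top',onz('top',[[80+315/5,190+328/5]],.130),'side',onz('side',[[220+347/5,110+211/5]],.130))
s=arm.read_state();M=R.from_rotvec(s['eef_rot']).as_matrix();print('pred',s['eef_pos']+M@[0,.0339,-.022])
E
```

```text
[[0.54766962 0.30143776 0.09      ]] [[0.54839577 0.3058585  0.062     ]]
ball top [[0.53223697 0.29797574 0.13      ]] side [[0.53171026 0.29866767 0.13      ]]
pred [0.53198097 0.29763545 0.12998154]
```

Prediction and images agree to 1 mm. I tip lip-down, stopping at 28° to check that the arm follows.

Emit:
arm_command([
  [0,[0,0,0],[4,0,0]],
  [0,[0,0,0],[6,0,0]],
  [0,[0,0,0],[6,0,0]],
  [0,[0,0,0],[6,0,0]],
  [0,[0,0,0],[4,0,0]],
  [0,[0,0,0],[0,0,0]],
  [0,[0,0,0],[0,0,0]],
])

```text
t: 12.13
eef_pos: [0.5514, 0.3063, 0.1642]
eef_rot: [-0.994, 0.626, -1.003]
ft_force: [-0.3, -0.6, -0.7]
finger_gap: 0.0171
```

```bash
python3 - <<'E'
from h import *
s=rem([.551,.3085,.163],25.6); print(np.round(s['joints'],2))
M=R.from_rotvec(s['eef_rot']).as_matrix();print('lip',s['eef_pos']+M@[0,.0449,-.037],'tilt',np.degrees(np.arccos(-M[2,1])))
over('side','s11.png',(220,380,110,220),800)
E
```

```text
t 12.13 pos [0.5514 0.3063 0.1642] gap 0.0171 F [-0.3 -0.6 -0.7]
shift cm [-0.21  0.14 -0.01]
turn deg [-25.9   -0.16   0.14] shift in target axes [-0.21  0.12  0.06]
[-0.02  0.16 -0.64  1.93  0.29  0.66 -1.95]
lip [0.53912287 0.30038042 0.10769747] tilt 25.902406858310776
```

View pics/s11.png

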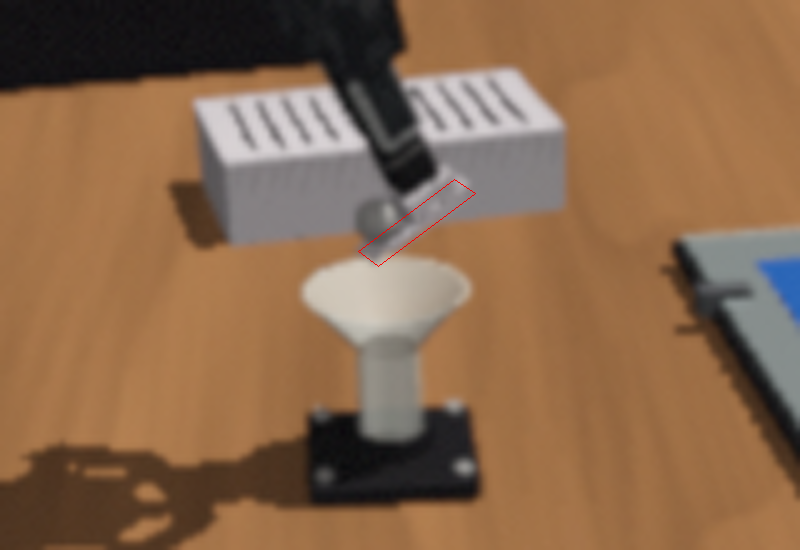

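The arm follows: tilt 26°, j6 at 0.66, limit 0.06. I continue in steps while watching j6.

Emit:
arm_command([
  [0,[-0.2,0,0],[4,0,0]],
  [0,[0,0,0],[5,0,0]],
  [0,[0,0,0],[5,0,0]],
  [0,[0,0,0],[4,0,0]],
  [0,[0,0,0],[0,0,0]],
  [0,[0,0,0],[0,0,0]],
])

```text
t: 12.68
eef_pos: [0.5525, 0.309, 0.1646]
eef_rot: [-0.735, 0.461, -1.063]
ft_force: [0.6, 0.6, -0.9]
finger_gap: 0.0172
```

```bash
python3 - <<'E'
from h import *
s=rem([.551,.3085,.163],25.6); print(np.round(s['joints'],2))
M=R.from_rotvec(s['eef_rot']).as_matrix();print('lip',s['eef_pos']+M@[0,.0449,-.037],'tilt',np.degrees(np.arccos(-M[2,1])))
over('side','s12.png',(220,380,110,220),800)
E
```

```text
t 12.68 pos [0.5525 0.309  0.1646] gap 0.0172 F [ 0.6  0.6 -0.9]
shift cm [-0.02  0.01 -0.22]
turn deg [-42.76  -0.19   0.34] shift in target axes [-0.02  0.16 -0.16]
[-0.09  0.04 -0.58  2.17  0.71  0.26 -2.41]
lip [0.55564749 0.31016605 0.10646438] tilt 42.75725622956062
```

View pics/s12.png

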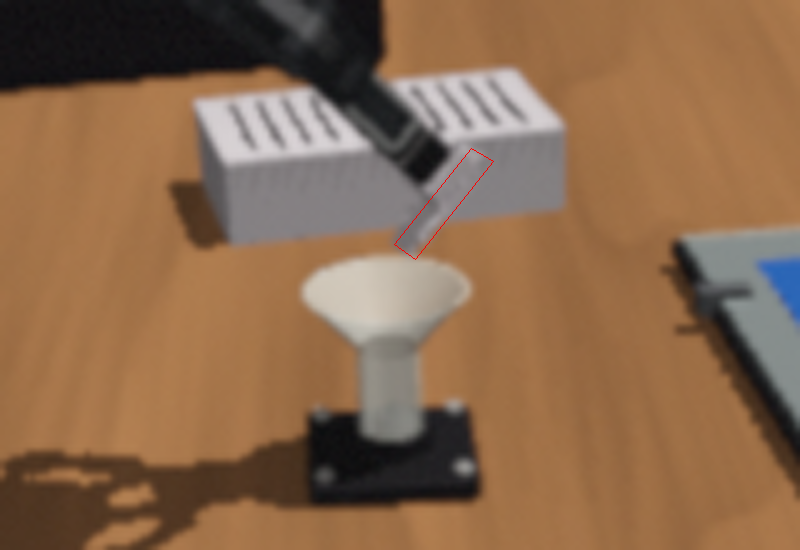

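The ball is out of the scoop. I level the scoop again and check the tube.

Emit:
arm_command([
  [0,[0,0,0],[-5,0,0]],
  [0,[0,0,0],[-7,0,0]],
  [0,[0,0,0],[-7,0,0]],
  [0,[0,0,0],[-7,0,0]],
  [0,[0,0,0],[-7,0,0]],
  [0,[0,0,0],[-6.8,0,0]],
  [0,[0,0,0],[-3,0,0]],
  [0,[0,0,0],[0,0,0]],
])

```text
t: 13.4
eef_pos: [0.5548, 0.3093, 0.1646]
eef_rot: [-1.362, 0.865, -0.889]
ft_force: [-0.1, -0.6, -1.0]
finger_gap: 0.0175
```

```bash
python3 - <<'E'
from h import *
s=rem([.551,.3085,.163],5.6); print(np.round(s['joints'],2))
im=snap('side','s13.png'); t=snap('top','t13.png')
a=cv2.imread('pics/side0.png')[155:215,270:325]; b=im[155:215,270:325]
cv2.imwrite('pics/m13.png',np.hstack([cv2.resize(x,None,fx=7,fy=7,interpolation=cv2.INTER_CUBIC) for x in(a,b)]))
cv2.imwrite('pics/t13z.png',cv2.resize(t[190:300,80:220],None,fx=5,fy=5))
E
```

```text
t 13.4 pos [0.5548 0.3093 0.1646] gap 0.0175 F [-0.1 -0.6 -1. ]
shift cm [-0.09  0.14 -0.38]
turn deg [-1.55 19.55 -0.28] shift in target axes [ 0.04  0.16 -0.39]
[-0.13  0.44 -0.6   1.52  0.26  1.23 -1.89]
```

View pics/m13.png

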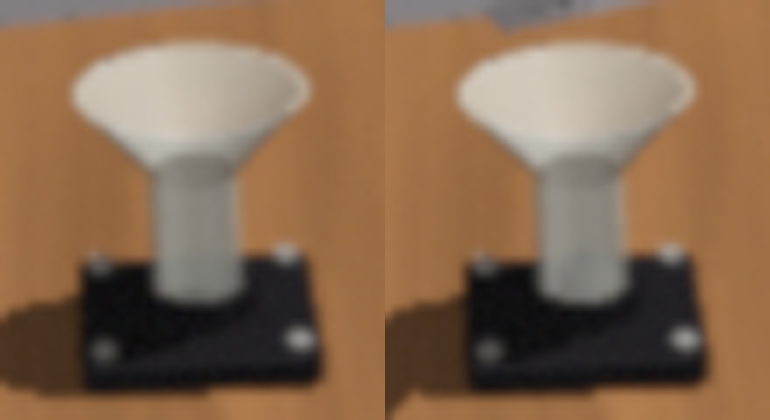

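View pics/t13z.png

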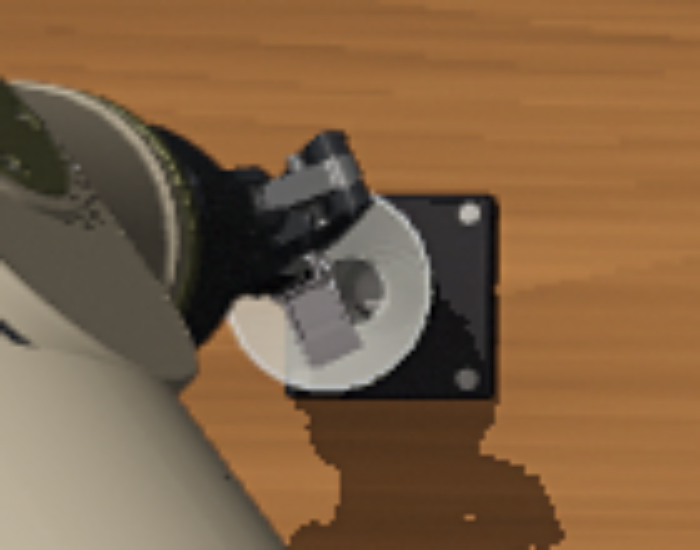

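The ball is visible at the bottom of the tube and the scoop is empty. Going back for the second one.

Emit:
arm_command([
  [0,[0,0,0],[-1.5,4,0]],
  [0,[1,0,0],[0,6,0]],
  [0,[2.4,0,0],[0,6,0]],
  [0,[2.6,0,0],[0,3.5,0]],
  [0,[2.6,0,0],[0,0,0]],
  [0,[2.6,0,0.2],[0,0,0]],
  [0,[2.6,0,0.2],[0,0,0]],
  [0,[2.6,0,0.2],[0,0,0]],
])

```text
t: 14.17
eef_pos: [0.5829, 0.1456, 0.1661]
eef_rot: [-1.248, 1.129, -1.142]
ft_force: [0.5, 0.1, -0.3]
finger_gap: 0.0173
```

Emit:
arm_command([
  [0,[2.6,0,0.2],[0,0,0]],
  [0,[2.6,0,0.2],[0,0,0]],
  [0,[2.6,0,0.2],[0,0,0]],
  [0,[2.6,0,0.2],[0,0,0]],
  [0,[2.6,0,0.2],[0,0,0]],
  [0,[2.6,0,0.2],[0,0,0]],
  [0,[2.6,0,0.2],[0,0,0]],
  [0,[1.5,0,0.2],[0,0,0]],
])

```text
t: 14.83
eef_pos: [0.6182, -0.0513, 0.167]
eef_rot: [-1.248, 1.13, -1.146]
ft_force: [0.6, -0.2, -0.8]
finger_gap: 0.0174
```

Emit:
arm_command([
  [0,[0,0,0],[0,0,0]],
  [0,[0,0,0],[0,0,0]],
])

```text
t: 15.0
eef_pos: [0.6182, -0.0482, 0.1666]
eef_rot: [-1.248, 1.13, -1.144]
ft_force: [0.4, 1.2, -1.4]
finger_gap: 0.017
```

```bash
python3 - <<'E'
from h import *
rem([.6158,-.0867,.08],5.6)
E
```

```text
t 15.0 pos [ 0.6182 -0.0482  0.1666] gap 0.017 F [ 0.4  1.2 -1.4]
shift cm [ 3.78  8.67 -0.69]
turn deg [-0.54 -0.09  0.16] shift in target axes [ 3.81  8.66 -0.62]
```

Emit:
arm_command([
  [0,[1.9,0,-0.3],[-0.5,0,0.1]],
  [0,[1.9,0.5,-0.3],[0,0,0]],
  [0,[0,2,0],[0,0,0]],
  [0,[0,2.4,0],[0,0,0]],
  [0,[0,2.4,0],[0,0,0]],
  [0,[0,1,0],[0,0,0]],
  [0,[0,0,0],[0,0,0]],
  [0,[0,0,0],[0,0,0]],
])

```text
t: 15.67
eef_pos: [0.6162, -0.0855, 0.084]
eef_rot: [-1.255, 1.136, -1.138]
ft_force: [0.2, -1.0, -1.2]
finger_gap: 0.0173
```

```bash
python3 - <<'E'
from h import *
rem([.6158,-.0867,.0479],5.6);lip()
over('side','s14.png',(270,390,270,340),800)
E
```

```text
t 15.67 pos [ 0.6162 -0.0855  0.084 ] gap 0.0173 F [ 0.2 -1.  -1.2]
shift cm [ 0.11  3.61 -0.05]
turn deg [0.01 0.03 0.09] shift in target axes [ 0.11  3.61 -0.05]
t 15.67 lip bin x,y mm 0.5 1.2 z 39.1 F [ 0.2 -1.  -1.2] TCP [ 0.6162 -0.0855  0.084 ]
```

View pics/s14.png

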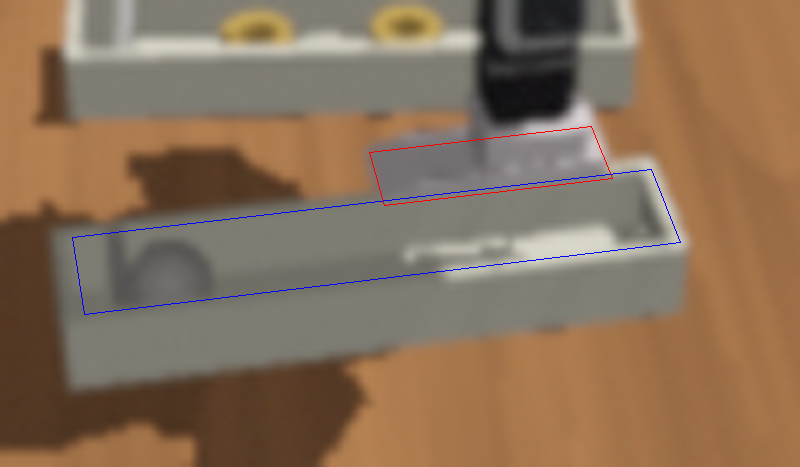

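The second ball is at the stop (zoomed (165,275)) and the scoop is over the free end. I lower it to the floor.

Emit:
arm_command([
  [0,[0.1,0.7,0],[0,0,0]],
  [0,[0,1.2,0],[0,0,0]],
  [0,[0,1,0],[0,0,0]],
  [0,[0,0.4,0],[0,0,0]],
  [0,[0,0.2,0],[0,0,0]],
  [0,[0,0.1,0],[0,0,0]],
  [0,[0,0,0],[0,0,0]],
  [0,[0,0,0],[0,0,0]],
])

```text
t: 16.38
eef_pos: [0.6157, -0.088, 0.0479]
eef_rot: [-1.256, 1.138, -1.139]
ft_force: [-5.6, 0.2, 9.8]
finger_gap: 0.0174
```

```bash
python3 - <<'E'
from h import *
lip()
E
```

```text
t 16.38 lip bin x,y mm -0.3 -1.1 z 3.1 F [-5.6  0.2  9.8] TCP [ 0.6157 -0.088   0.0479]
```

Emit:
arm_command([
  [0,[-0.1,0,-0.6],[0,0,0]],
  [0,[0,0,-0.9],[0,0,0]],
  [0,[0,0,-0.9],[0,0,0]],
  [0,[0,0,-0.8],[0,0,0]],
  [0,[0,0,-0.5],[0,0,0]],
  [0,[0,0,0],[0,0,0]],
  [0,[0,0,0],[0,0,0]],
])

```text
t: 16.97
eef_pos: [0.5783, -0.0909, 0.0478]
eef_rot: [-1.256, 1.138, -1.14]
ft_force: [-3.1, 0.8, 10.1]
finger_gap: 0.0173
```

```bash
python3 - <<'E'
from h import *
lip()
E
```

```text
t 16.97 lip bin x,y mm -37.8 -0.4 z 3.0 F [-3.1  0.8 10.1] TCP [ 0.5783 -0.0909  0.0478]
```

Emit:
arm_command([
  [0,[0,0,-0.45],[0,0,0]],
  [0,[0,0,-0.45],[0,0,0]],
  [0,[0,0,-0.45],[0,0,0]],
  [0,[0,0,-0.45],[0,0,0]],
  [0,[0,0,-0.45],[0,0,0]],
  [0,[0,0,0],[0,0,0]],
  [0,[0,0,0],[0,0,0]],
])

```text
t: 17.55
eef_pos: [0.5564, -0.0928, 0.0478]
eef_rot: [-1.256, 1.137, -1.14]
ft_force: [0.4, 0.7, 9.4]
finger_gap: 0.0172
```

```bash
python3 - <<'E'
from h import *
lip()
over('side','s15.png',(270,390,280,340),800)
E
```

```text
t 17.55 lip bin x,y mm -59.8 -0.2 z 2.9 F [0.4 0.7 9.4] TCP [ 0.5564 -0.0928  0.0478]
```

View pics/s15.png

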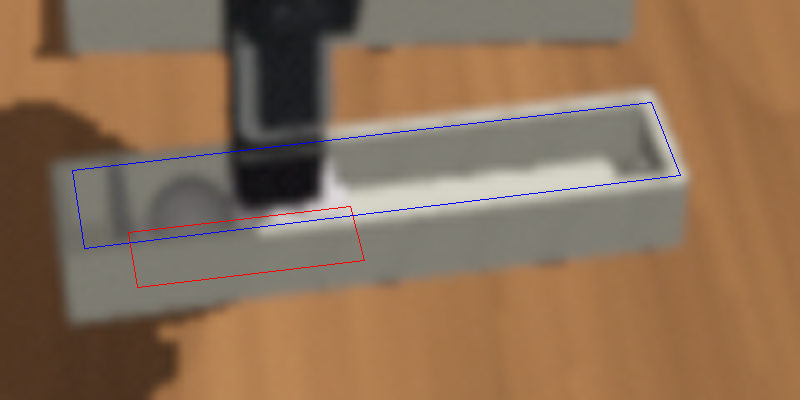

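The ball has stepped away from the bar into the pocket (zoomed (190,208)). I draw back 2 cm and lift.

Emit:
arm_command([
  [0,[0,0,0.4],[0,0,0]],
  [0,[0,0,0.8],[0,0,0]],
  [0,[0,-0.1,0.8],[0,0,0]],
  [0,[0,-0.8,0],[0,0,0]],
  [0,[0,-1.8,0],[0,0,0]],
  [0,[0,-2,0],[0,0,0]],
  [0,[0,-0.8,0],[0,0,0]],
  [0,[0,0,0],[0,0,0]],
])

```text
t: 18.27
eef_pos: [0.5769, -0.0909, 0.1038]
eef_rot: [-1.255, 1.136, -1.141]
ft_force: [0.5, -1.0, -1.9]
finger_gap: 0.017
```

```bash
python3 - <<'E'
from h import *
lip()
over('side','s16.png',(260,400,250,340),800)
E
```

```text
t 18.27 lip bin x,y mm -39.1 -0.2 z 58.9 F [ 0.5 -1.  -1.9] TCP [ 0.5769 -0.0909  0.1038]
```

View pics/s16.png

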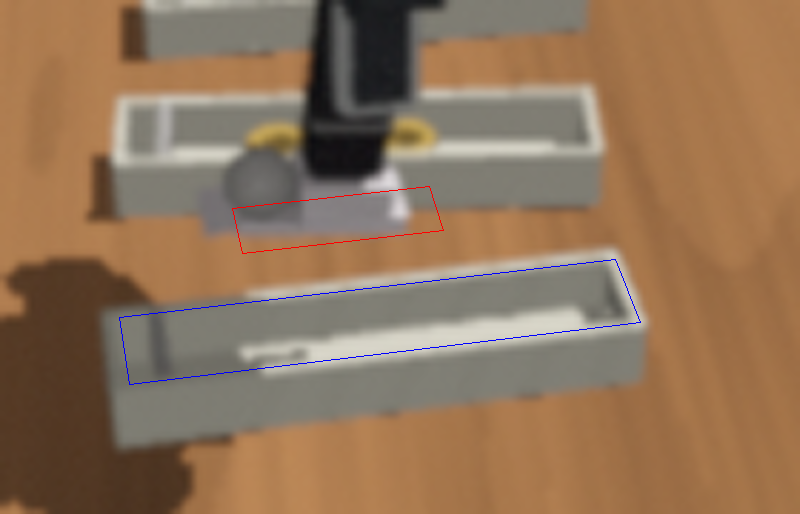

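The second ball rides in the scoop and the bin is empty. But the foot sits about 8 mm ahead of the predicted outline, so the handle may have slipped in the pads. I check with fresh pictures.

```bash
python3 - <<'E'
from h import *
lip(); st()
over('side','s17.png',(270,370,220,300),800)
t=snap('top','t17.png')
cv2.imwrite('pics/t17z.png',cv2.resize(t[180:300,300:420],None,fx=5,fy=5))
E
```

```text
t 18.32 lip bin x,y mm -39.7 -0.2 z 57.5 F [-0.3 -0.3 -2.2] TCP [ 0.5763 -0.0909  0.1024]
t 18.317 pos [ 0.5763 -0.0909  0.1024] gap 0.0174 F [-0.3 -0.3 -2.2]
[[ 0.096 -0.     0.995]
 [-0.995 -0.003  0.096]
 [ 0.003 -1.    -0.   ]]
j [ 0.393  0.374 -0.383  1.708  0.158  1.089 -1.514]
```

View pics/s17.png

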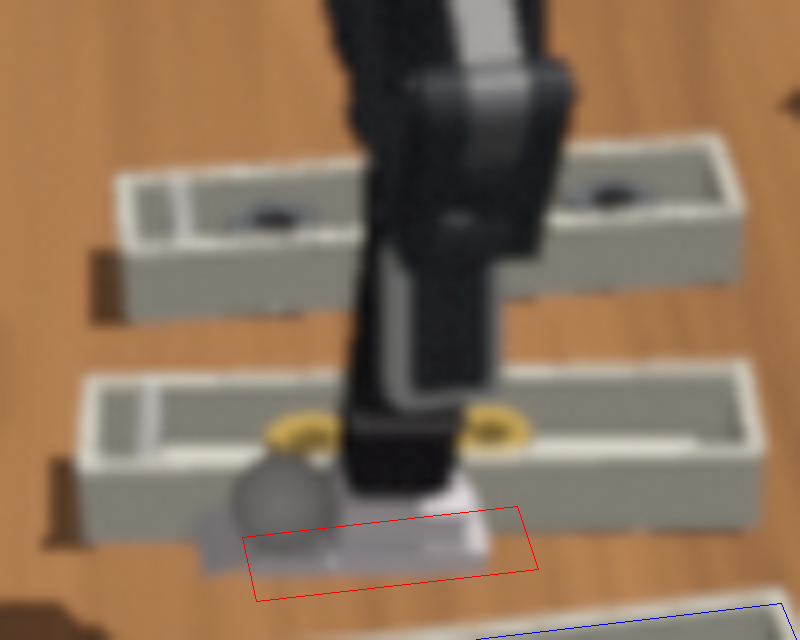

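View pics/t17z.png

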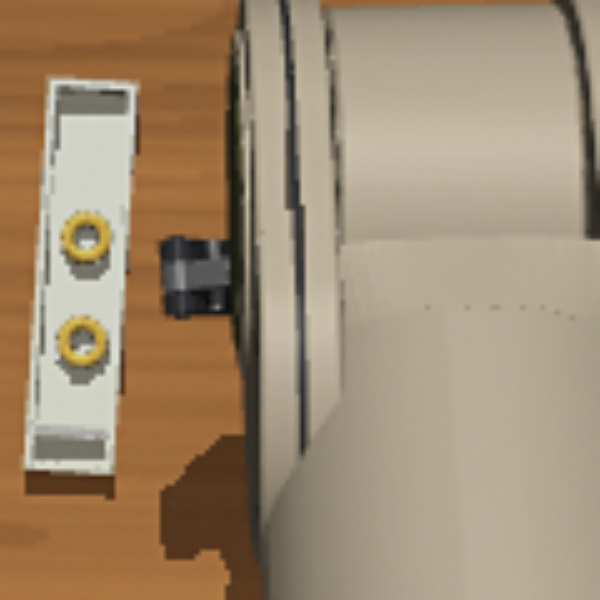

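```bash
python3 - <<'E'
from h import *
def pl(P,s,off,k,c):
    M=R.from_rotvec(s['eef_rot']).as_matrix(); n=M[:,0]; o=np.array(s['eef_pos'])+n*off
    uv=np.array([[c[0]+(x+.5)/k-.5,c[1]+(y+.5)/k-.5] for x,y in P]); C,v=ray('side',uv)
    X=C+v*(((o-C)@n)/(v@n))[:,None]
    return (X-s['eef_pos'])@M*1e3
s=arm.read_state()
print('near lip,heel (tool mm x,y,z)',np.round(pl([(205,573),(488,554)],s,.01,8,(270,220)),1),'expect y 44.9 z -37,+18')
print('ball',np.round(pl([(285,503)],s,0,8,(270,220)),1),'expect y33.9 z -22')
print('handle mid bottom at z=16', np.round(pl([(345,490),(455,492)],s,.009,8,(270,220)),1),'expect y 28.9 z -11,+11')
im=cv2.imread('pics/raw_s17.png')[255:300,285:345]
z=np.clip((cv2.resize(im,None,fx=13,fy=13,interpolation=cv2.INTER_NEAREST).astype(float)-20)*1.5,0,255); cv2.imwrite('pics/z6.png',z)
E
```

```text
near lip,heel (tool mm x,y,z) [[ 10.   35.7 -45.8]
 [ 10.   38.7   9. ]] expect y 44.9 z -37,+18
ball [[ -0.   28.8 -28.8]] expect y33.9 z -22
handle mid bottom at z=16 [[  9.   20.3 -18.5]
 [  9.   23.6   2.7]] expect y 28.9 z -11,+11[ WARN:0@0.431] global loadsave.cpp:1063 imwrite_ Unsupported depth image for selected encoder is fallbacked to CV_8U.
```

View pics/z6.png

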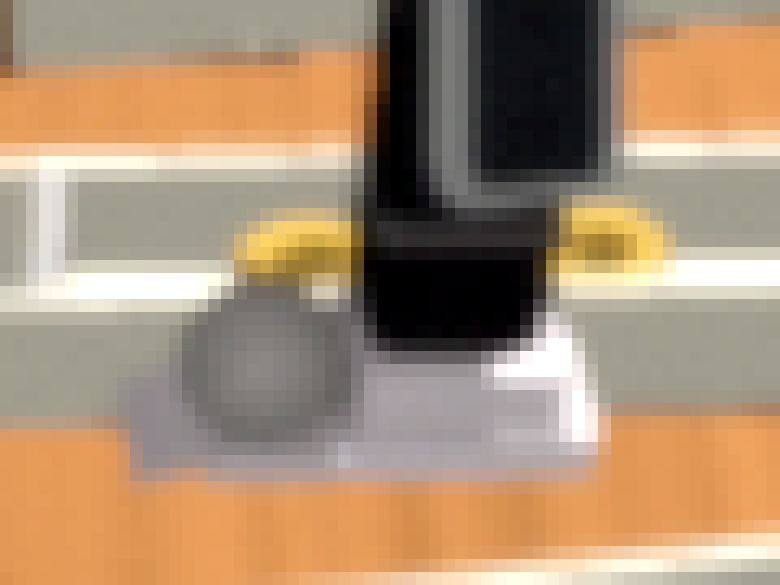

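The scoop did slip in the pads: about 8 mm towards the lip, about 6 mm up, and about 3° lip-up. The ball is secure and well clear of the fingers. I raise the grip force and carry on, using the measured in-hand pose for the pour.

Emit:
arm_command([
  [0,[0,0,0],[0,0,0]],
  [0,[0,-1,0],[0,0,0]],
  [0,[0,-2,0],[0,0,0]],
  [0,[0,-2,0],[0,0,0]],
  [0,[-0.6,-1,0.1],[0,0,0]],
  [0,[-1.3,-0.3,0.1],[0,0,0]],
  [0,[-2,0,0.1],[0,0,0]],
  [0,[-2.4,0,0.1],[0,0,0]],
], force=110)

```text
t: 19.08
eef_pos: [0.5743, -0.0266, 0.1646]
eef_rot: [-1.255, 1.138, -1.14]
ft_force: [-1.0, 0.9, -0.6]
finger_gap: 0.0171
```

Emit:
arm_command([
  [0,[-2.4,0,0.1],[0,0,0]],
  [0,[-2.4,0,0.1],[0,0,0]],
  [0,[-2.4,0,0.1],[0,0,0]],
  [0,[-2.4,0,0.1],[0,0,0]],
  [0,[-2.4,0,0.1],[0,0,0]],
  [0,[-2.4,0,0.1],[0,0,0]],
  [0,[-2.4,0,0.1],[0,0,0]],
  [0,[-2.4,0,0.1],[0,0,0]],
])

```text
t: 19.75
eef_pos: [0.5628, 0.1669, 0.1638]
eef_rot: [-1.257, 1.137, -1.138]
ft_force: [0.1, -0.7, -1.3]
finger_gap: 0.0167
```

Emit:
arm_command([
  [0,[-2.4,0,0.1],[0,0,0]],
  [0,[-2,0,0.1],[0,-2,0]],
  [0,[-1,0,0.1],[0,-4,0]],
  [0,[0,0,0],[0,-4,0]],
  [0,[0,0,0],[0,-4,0]],
  [0,[0,0,0],[0,-4,0]],
  [0,[0,0,0],[0,-2,0]],
  [0,[0,0,0],[0,0,0]],
])

```text
t: 20.42
eef_pos: [0.5603, 0.2197, 0.1636]
eef_rot: [-1.392, 0.873, -0.873]
ft_force: [-0.2, 0.6, -1.3]
finger_gap: 0.0168
```

```bash
python3 - <<'E'
from h import *
s=rem([.5597,.3126,.163],25.6); print(np.round(s['joints'],2))
over('side','s18.png',(220,380,110,220),800)
E
```

```text
t 20.42 pos [0.5603 0.2197 0.1636] gap 0.0168 F [-0.2  0.6 -1.3]
shift cm [-8.4   0.04  3.97]
turn deg [0.16 0.1  0.08] shift in target axes [-8.41  0.06  3.96]
[ 0.02  0.39 -0.59  1.59  0.23  1.24 -1.73]
```

View pics/s18.png

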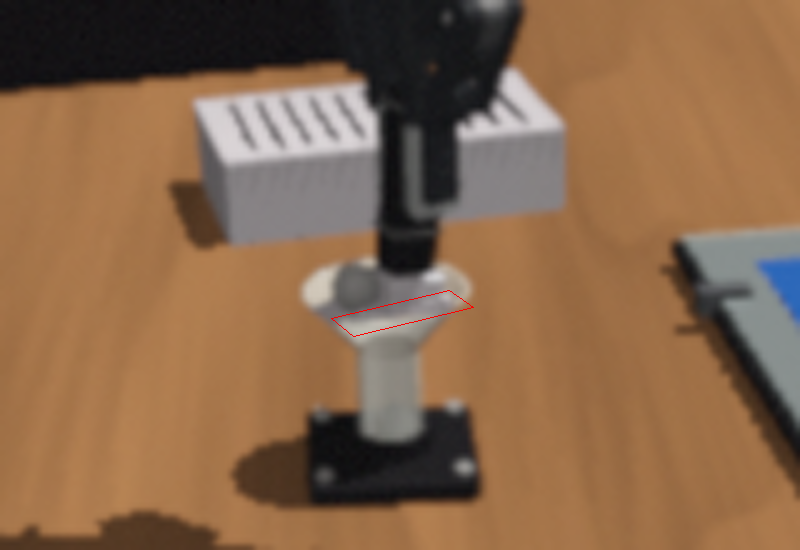

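The ball still rides; the scoop has stayed in its slipped pose and not moved further. Last stretch to the funnel.

Emit:
arm_command([
  [0,[-1,0,0.5],[0,0,0]],
  [0,[-2,0,0.9],[0,0,0]],
  [0,[-2.3,0,1.1],[0,0,0]],
  [0,[-2,0,0.9],[0,0,0]],
  [0,[-1.1,0,0.6],[0,0,0]],
  [0,[0,0,0],[0,0,0]],
  [0,[0,0,0],[0,0,0]],
])

```text
t: 21.05
eef_pos: [0.561, 0.3124, 0.164]
eef_rot: [-1.391, 0.874, -0.875]
ft_force: [-0.1, 0.2, -2.0]
finger_gap: 0.0167
```

```bash
python3 - <<'E'
from h import *
s=rem([.5597,.3126,.163],25.6); print(np.round(s['joints'],2))
over('side','s19.png',(250,350,120,200),800)
t=snap('top','t19.png'); cv2.imwrite('pics/t19z.png',cv2.resize(t[210:290,100:200],None,fx=7,fy=7,interpolation=cv2.INTER_CUBIC))
E
```

```text
t 21.05 pos [0.561  0.3124 0.164 ] gap 0.0167 F [-0.1  0.2 -2. ]
shift cm [-0.07  0.1  -0.1 ]
turn deg [ 0.1  -0.01  0.12] shift in target axes [-0.07  0.1  -0.1 ]
[-0.13  0.48 -0.6   1.47  0.28  1.28 -1.89]
```

View pics/s19.png

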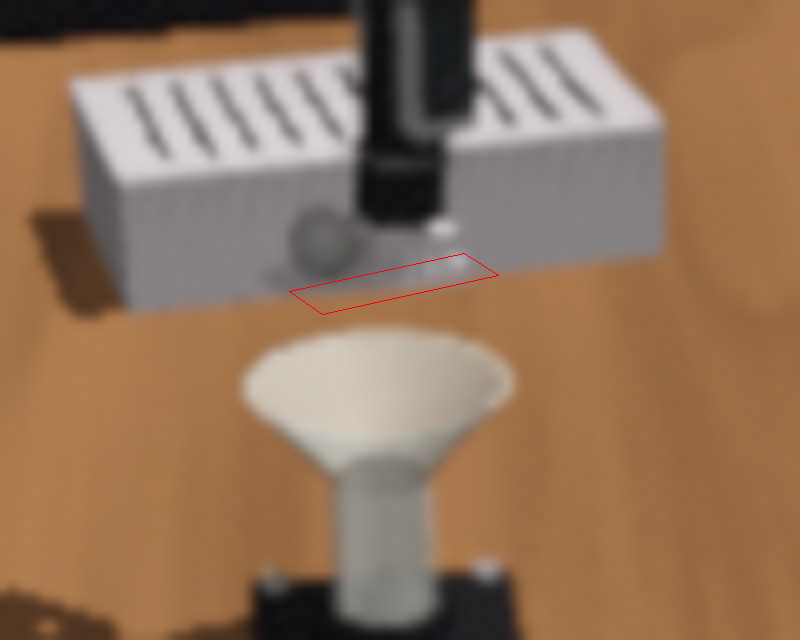

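View pics/t19z.png

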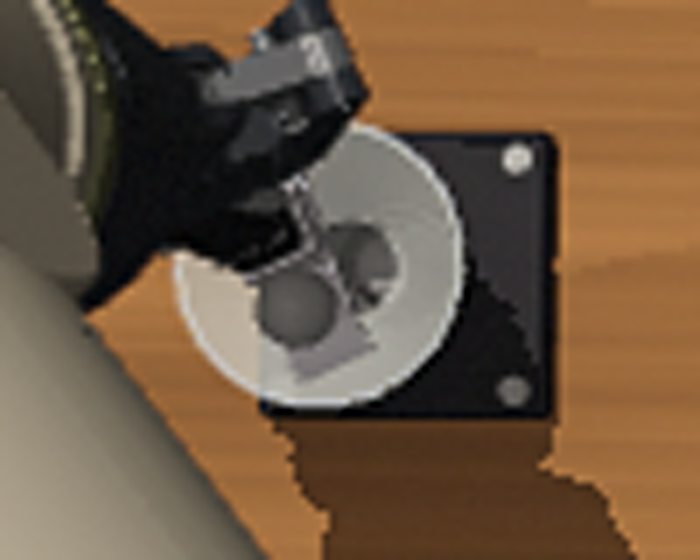

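```bash
python3 - <<'E'
from h import *
s=arm.read_state(); M=R.from_rotvec(s['eef_rot']).as_matrix()
a=[[250+325/8,120+243/8]]; b=[[100+297/7,210+306/7]]
c1,v1=ray('side',a); c2,v2=ray('top',b); v1=v1[0];v2=v2[0]
A=np.c_[v1,-v2]; k=np.linalg.lstsq(A,c2-c1,rcond=None)[0]; P=(c1+k[0]*v1+c2+k[1]*v2)/2
print('ball',P,'miss',np.linalg.norm(c1+k[0]*v1-c2-k[1]*v2),'tool',(P-s['eef_pos'])@M*1e3)
L=onz('top',[[100+(297+377)/2/7,210+(382+346)/2/7]],.125); print('lip',L,(L-s['eef_pos'])@M*1e3)
E
```

```text
ball [0.53497955 0.29774967 0.13445252] miss 0.0008125104807778247 tool [ -0.1919003   29.71520658 -29.59551078]
lip [[0.52140783 0.29007049 0.125     ]] [[  0.88169546  39.19803448 -45.13367895]]
```

The two views triangulate the ball to 0.8 mm, 7.6 mm ahead of nominal in the hand, as I assumed. Tip.

Emit:
arm_command([
  [0,[0,0,0],[4,0,0]],
  [0,[0,0,0],[6,0,0]],
  [0,[0,0,0],[6,0,0]],
  [0,[0,0,0],[6,0,0]],
  [0,[-0.1,0,0],[6,0,0]],
  [0,[-0.1,0,0],[4,0,0]],
  [0,[0,0,0],[0,0,0]],
  [0,[0,0,0],[0,0,0]],
])

```text
t: 21.82
eef_pos: [0.5605, 0.3116, 0.1644]
eef_rot: [-0.904, 0.567, -1.026]
ft_force: [0.3, -0.1, -2.4]
finger_gap: 0.0168
```

```bash
cat >>h.py <<'E'
def tip(f):
    s=rem([.5597,.3126,.163],25.6); print(np.round(s['joints'],2))
    M=R.from_rotvec(s['eef_rot']).as_matrix();l=s['eef_pos']+M@[0,.039,-.045];print('lip',np.round(l,4),'tilt',np.degrees(np.arccos(-M[2,1])))
    over('side',f,(250,350,120,200),800)
E
python3 -c "
from h import *
tip('s20.png')"
```

```text
t 21.82 pos [0.5605 0.3116 0.1644] gap 0.0168 F [ 0.3 -0.1 -2.4]
shift cm [-0.13  0.1  -0.09]
turn deg [-31.82  -0.1    0.27] shift in target axes [-0.13  0.14 -0.03]
[-0.04  0.13 -0.63  1.99  0.36  0.52 -2.03]
lip [0.5446 0.3038 0.1075] tilt 31.818595182743383
```

View pics/s20.png

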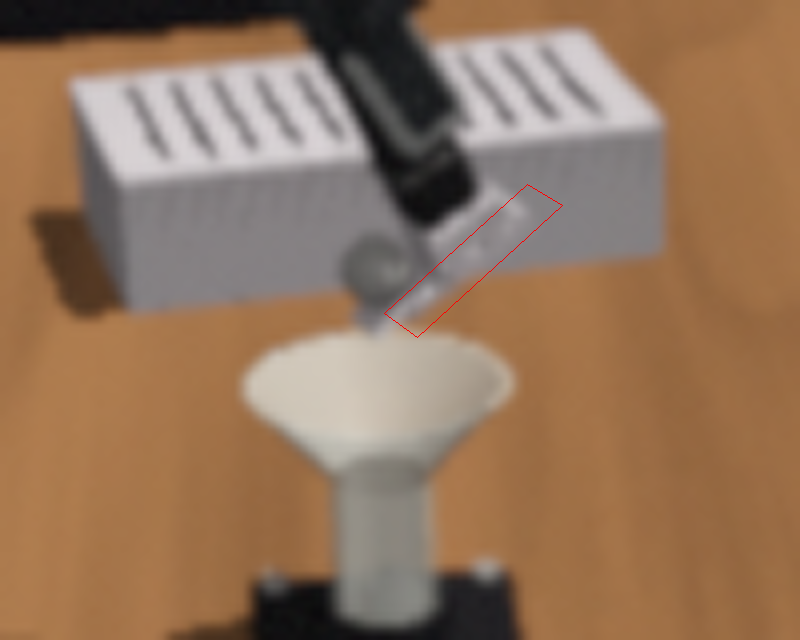

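The ball is still held at 32° and the lip is over the funnel centre. Continue tipping.

Emit:
arm_command([
  [0,[-0.1,0,0],[5,0,0]],
  [0,[0,0,0],[4,0,0]],
  [0,[0,0,0],[4,0,0]],
  [0,[0,0,0],[0,0,0]],
  [0,[0,0,0],[0,0,0]],
])

```text
t: 22.28
eef_pos: [0.5624, 0.3131, 0.1649]
eef_rot: [-0.727, 0.452, -1.067]
ft_force: [-0.9, -0.4, -1.6]
finger_gap: 0.0165
```

```bash
python3 -c "
from h import *
tip('s21.png')"
```

```text
t 22.28 pos [0.5624 0.3131 0.1649] gap 0.0165 F [-0.9 -0.4 -1.6]
shift cm [-0.07 -0.04 -0.32]
turn deg [-43.41  -0.15   0.52] shift in target axes [-0.07  0.19 -0.26]
[-0.14  0.06 -0.52  2.16  0.78  0.26 -2.47]
lip [0.5572 0.3102 0.1057] tilt 43.411639169369415
```

View pics/s21.png

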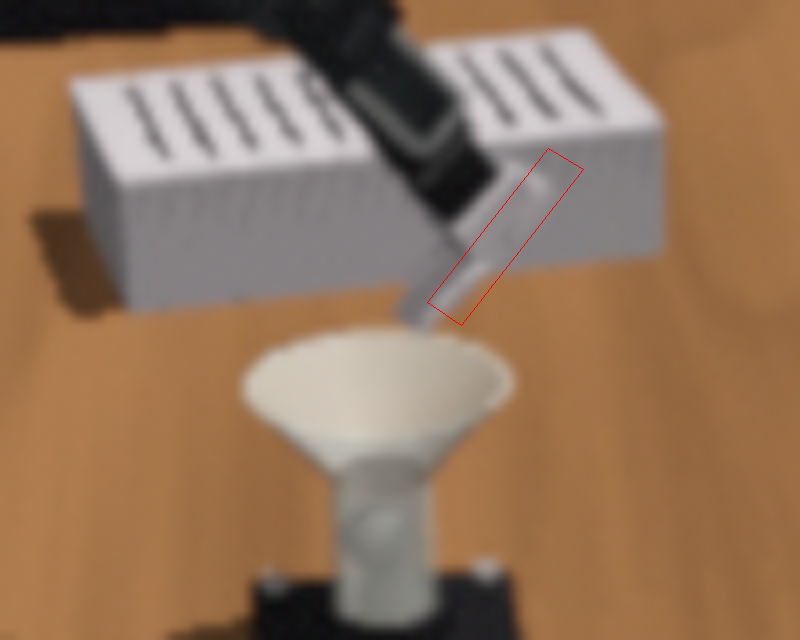

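Both balls are in the tube; the second shows at zoomed (375,525). Level the scoop, leaving about 3° to offset the slip, and go back to the mat.

Emit:
arm_command([
  [0,[0,0,0],[-4,0,0]],
  [0,[0,0,0],[-7,0,0]],
  [0,[0,0,0],[-7,0,0]],
  [0,[0,0,0],[-7,0,0]],
  [0,[0,0,0],[-7,0,0]],
  [0,[0,0,0],[-6,0,0]],
  [0,[0,0,0],[-2.5,0,0]],
  [0,[0,0,0],[0,0,0]],
])

```text
t: 23.0
eef_pos: [0.5652, 0.3127, 0.1652]
eef_rot: [-1.308, 0.829, -0.915]
ft_force: [-0.1, 0.4, -1.9]
finger_gap: 0.0165
```

```bash
python3 - <<'E'
from h import *
s=rem([.607,-.285,.12],1.3)
t=snap('side','s22.png'); cv2.imwrite('pics/s22z.png',cv2.resize(t[120:220,240:360],None,fx=6,fy=6,interpolation=cv2.INTER_CUBIC))
E
```

```text
t 23.0 pos [0.5652 0.3127 0.1652] gap 0.0165 F [-0.1  0.4 -1.9]
shift cm [ 55.92   2.8  -21.83]
turn deg [-5.22 23.7  -0.82] shift in target axes [59.85  4.52  2.82]
```

View pics/s22z.png

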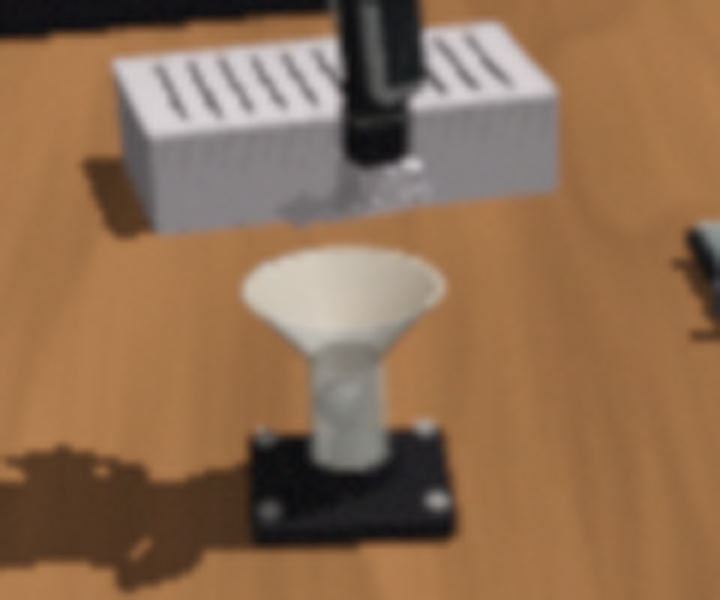

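Emit:
arm_command([
  [0,[0,0,0],[-1.3,5.9,-0.2]],
  [0,[1,0,0],[-1.3,5.9,-0.2]],
  [0,[2,0,0],[-1.3,5.9,-0.2]],
  [0,[2.5,0,0],[-1.3,5.9,-0.2]],
  [0,[2.5,0,0.15],[0,0,0]],
  [0,[2.5,0,0.15],[0,0,0]],
  [0,[2.5,0,0.15],[0,0,0]],
  [0,[2.5,0,0.15],[0,0,0]],
])

```text
t: 23.72
eef_pos: [0.5827, 0.1571, 0.1662]
eef_rot: [-1.216, 1.185, -1.195]
ft_force: [0.3, 0.2, -1.4]
finger_gap: 0.0173
```

Emit:
arm_command([
  [0,[2.5,0,0.15],[0,0,0]],
  [0,[2.5,0,0.15],[0,0,0]],
  [0,[2.5,0,0.15],[0,0,0]],
  [0,[2.5,0,0.15],[0,0,0]],
  [0,[2.5,0,0.15],[0,0,0]],
  [0,[2.5,0,0.15],[0,0,0]],
  [0,[2.5,0,0.15],[0,0,0]],
  [0,[2.5,0,0.15],[0,0,0]],
])

```text
t: 24.38
eef_pos: [0.5995, -0.0425, 0.1674]
eef_rot: [-1.215, 1.183, -1.196]
ft_force: [0.4, -0.5, -1.2]
finger_gap: 0.0165
```

Emit:
arm_command([
  [0,[2.5,0,0.15],[0,0,0]],
  [0,[2.5,0,0.15],[0,0,0]],
  [0,[2.5,0,0.15],[0,0,0]],
  [0,[2.5,0,0.15],[0,0,0]],
  [0,[2.5,0,0.15],[0,0,0]],
  [0,[2.5,0,0.15],[0,0,0]],
  [0,[0,0,0],[0,0,0]],
  [0,[0,0,0],[0,0,0]],
])

```text
t: 25.05
eef_pos: [0.6117, -0.1932, 0.1678]
eef_rot: [-1.214, 1.186, -1.2]
ft_force: [0.4, 0.9, -1.2]
finger_gap: 0.0169
```

```bash
python3 - <<'E'
from h import *
s=rem([.607,-.285,.08],1.3)
E
```

```text
t 25.05 pos [ 0.6117 -0.1932  0.1678] gap 0.0169 F [ 0.4  0.9 -1.2]
shift cm [ 9.15  8.8  -0.75]
turn deg [-0.52 -0.08  0.16] shift in target axes [ 9.17  8.78 -0.68]
```

Emit:
arm_command([
  [0,[2.3,0,-0.2],[1.2,0,0]],
  [0,[2.3,0,-0.2],[1.2,0,0]],
  [0,[2.3,0,-0.2],[0,0,0]],
  [0,[2.2,1,0],[0,0,0]],
  [0,[0,2.5,0],[0,0,0]],
  [0,[0,2.5,0],[0,0,0]],
  [0,[0,1.5,0],[0,0,0]],
  [0,[0,0,0],[0,0,0]],
])

```text
t: 25.72
eef_pos: [0.6102, -0.2806, 0.0893]
eef_rot: [-1.187, 1.157, -1.212]
ft_force: [-1.1, -0.1, -2.1]
finger_gap: 0.0167
```

Emit:
arm_command([
  [0,[0,0,0],[0,0,0]],
])

```text
t: 25.8
eef_pos: [0.6119, -0.2818, 0.0929]
eef_rot: [-1.186, 1.154, -1.216]
ft_force: [-0.4, 0.2, -0.9]
finger_gap: 0.0169
```

```bash
python3 - <<'E'
from h import *
s=rem([.607,-.285,.045],1.3)
im=snap('side','s23.png'); cv2.imwrite('pics/s23z.png',cv2.resize(im[340:455,290:420],None,fx=5,fy=5,interpolation=cv2.INTER_CUBIC))
E
```

```text
t 25.8 pos [ 0.6119 -0.2818  0.0929] gap 0.0169 F [-0.4  0.2 -0.9]
shift cm [ 0.3   4.76 -0.73]
turn deg [-2.83  0.11  0.16] shift in target axes [ 0.31  4.79 -0.5 ]
```

View pics/s23z.png

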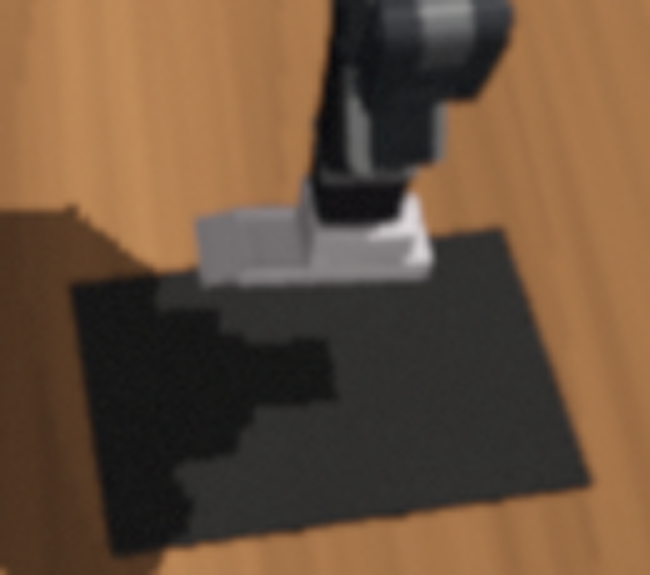

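```bash
python3 - <<'E'
from h import *
s=arm.read_state(); M=R.from_rotvec(s['eef_rot']).as_matrix(); n=M[:,0]; o=np.array(s['eef_pos'])+n*.01
uv=np.array([[290+(x+.5)/5-.5,340+(y+.5)/5-.5] for x,y in[(203,288),(431,277)]]); C,v=ray('side',uv)
X=C+v*(((o-C)@n)/(v@n))[:,None]; print(X, np.degrees(np.arctan2(X[0,2]-X[1,2],.055)),'lip-up deg')
# control: same from first mat image, scoop known upright
uv=np.array([[265+(x+.5)/3.5-.5,285+(y+.5)/3.5-.5] for x,y in[(231,488),(386,466)]]); C,v=ray('side',uv)
n=np.array([.0227,-1,0]);o=np.array([.606,-.2955,0]); X=C+v*(((o-C)@n)/(v@n))[:,None]; print('ctl',X)
E
```

```text
[[ 0.56702906 -0.2936875   0.05301315]
 [ 0.62234608 -0.29237159  0.04987644]] 3.2641059508160994 lip-up deg
ctl [[ 0.56754588 -0.29637291  0.00455015]
 [ 0.62327176 -0.29510793  0.00937905]]
```

```bash
python3 - <<'E'
from h import *
p=proj('side',[[.567,-.2937,.0515],[.622,-.2924,.0515]]); print(p, (p-[290,340])*5)
im=cv2.imread('pics/raw_s17.png'); im=cv2.imread('pics/s23.png')[375:405,322:382]
z=np.clip((cv2.resize(im,None,fx=13,fy=13,interpolation=cv2.INTER_NEAREST).astype(float)-20)*1.3,0,255).astype(np.uint8)
q=((p-[322,375]+.5)*13).astype(int); cv2.line(z,tuple(map(int,q[0])),tuple(map(int,q[1])),(0,0,255),1); cv2.imwrite('pics/z7.png',z)
E
```

```text
[[330.17129747 398.0305622 ]
 [375.60201766 394.16057083]] [[200.85648736 290.15281101]
 [428.01008828 270.80285413]]
```

View pics/z7.png

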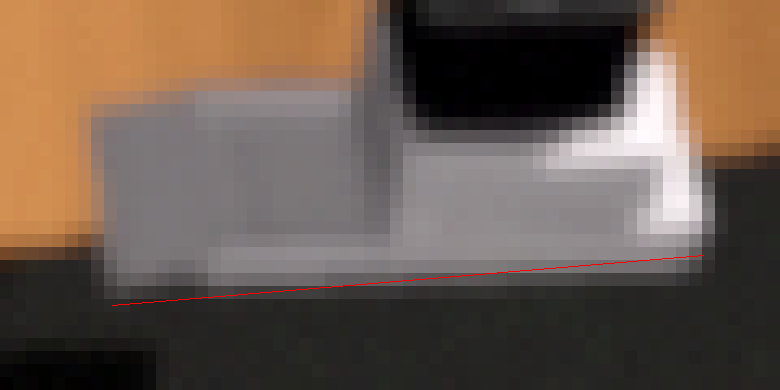

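The scoop still points about 3.5° lip-up. I level it and lower to just above the mat.

Emit:
arm_command([
  [0,[0.2,0,0],[1.8,0,0]],
  [0,[0,0,0],[1.8,0,0]],
  [0,[0,1,0],[0,0,0]],
  [0,[0,1.5,0],[0,0,0]],
  [0,[0,1,0],[0,0,0]],
  [0,[0,0.5,0],[0,0,0]],
  [0,[0,0,0],[0,0,0]],
  [0,[0,0,0],[0,0,0]],
])

```text
t: 26.52
eef_pos: [0.6163, -0.2852, 0.0525]
eef_rot: [-1.14, 1.109, -1.245]
ft_force: [0.1, 0.3, -0.5]
finger_gap: 0.0167
```

```bash
python3 - <<'E'
from h import *
s=rem([.607,-.285,.045],1.3)
im=snap('side','s24.png'); cv2.imwrite('pics/s24z.png',cv2.resize(im[360:460,290:420],None,fx=6,fy=6,interpolation=cv2.INTER_CUBIC))
E
```

```text
t 26.52 pos [ 0.6163 -0.2852  0.0525] gap 0.0167 F [ 0.1  0.3 -0.5]
shift cm [-0.05  0.64 -1.01]
turn deg [-6.36  0.02  0.25] shift in target axes [-0.05  0.75 -0.93]
```

View pics/s24z.png

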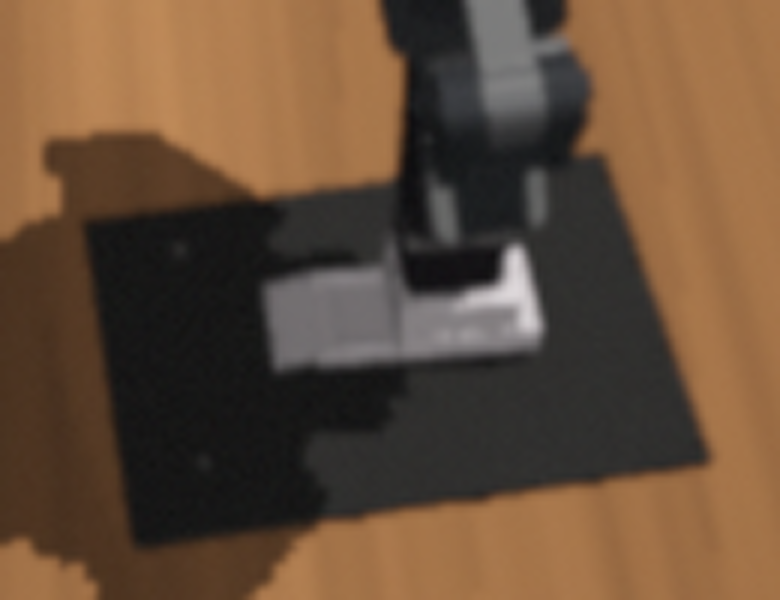

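The foot is now close to level, about 8 mm above the mat. Creep down to contact.

Emit:
arm_command([
  [0,[0,0.3,-0.1],[0.8,0,0]],
  [0,[0,0.2,0],[0,0,0]],
  [0,[0,0.1,0],[0,0,0]],
  [0,[0,0,0],[0,0,0]],
  [0,[0,0,0],[0,0,0]],
])

```text
t: 26.98
eef_pos: [0.616, -0.2858, 0.0473]
eef_rot: [-1.129, 1.098, -1.253]
ft_force: [-0.1, 0.4, 0.0]
finger_gap: 0.0169
```

Emit:
arm_command([
  [0,[0,0.1,0],[0,0,0]],
  [0,[0,0,0],[0,0,0]],
  [0,[0,0,0],[0,0,0]],
])

```text
t: 27.23
eef_pos: [0.6163, -0.2859, 0.0471]
eef_rot: [-1.129, 1.097, -1.253]
ft_force: [-3.8, 0.7, 6.8]
finger_gap: 0.0169
```

Contact (6.8 N). I ease the grip force so the foot settles flat, then open.

Emit:
arm_command([
  [0,[0,0,0],[0,0,0]],
  [0,[0,0,0],[0,0,0]],
  [0.3,[0,0,0],[0,0,0]],
  [0.6,[0,0,0],[0,0,0]],
  [0.7,[0,0,0],[0,0,0]],
  [0.7,[0,0,0],[0,0,0]],
  [0.7,[0,0,0],[0,0,0]],
  [0.7,[0,0,0],[0,0,0]],
], force=20)

```text
t: 27.9
eef_pos: [0.6161, -0.2857, 0.046]
eef_rot: [-1.129, 1.098, -1.252]
ft_force: [0.4, 0.5, -0.5]
finger_gap: 0.06
```

```bash
python3 - <<'E'
from h import *
s=st()
im=snap('side','s25.png'); cv2.imwrite('pics/s25z.png',cv2.resize(im[340:460,290:420],None,fx=5,fy=5,interpolation=cv2.INTER_CUBIC))
E
```

```text
t 27.9 pos [ 0.6161 -0.2857  0.046 ] gap 0.06 F [ 0.4  0.5 -0.5]
[[ 0.022  0.126  0.992]
 [-1.    -0.002  0.023]
 [ 0.005 -0.992  0.126]]
j [ 0.593  0.538 -0.265  1.598  0.116  0.905 -1.243]
```

View pics/s25z.png

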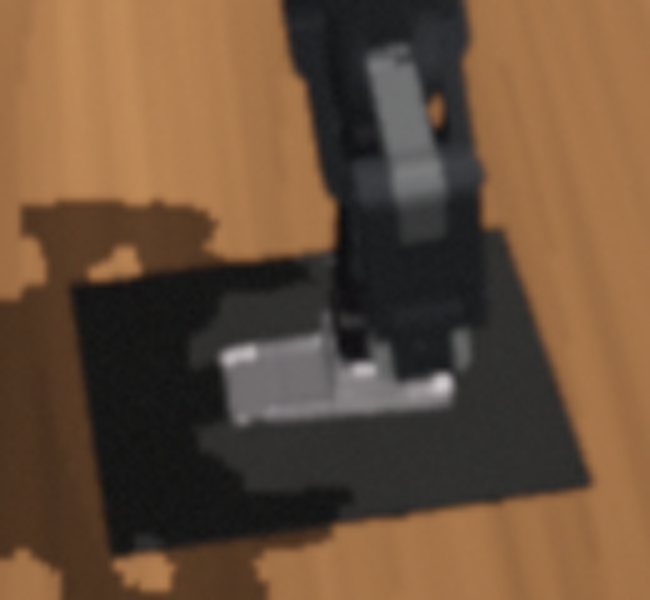

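The scoop stands flat and free between the open fingers. Retreat upwards.

Emit:
arm_command([
  [0.7,[0,-1,0],[0,0,0]],
  [0.7,[0,-2,0],[0,0,0]],
  [0.7,[0,-2.5,0],[0,0,0]],
  [0.7,[0,-2.5,0],[0,0,0]],
  [0.7,[0,-2.5,0],[0,0,0]],
  [0.7,[0,-2.5,0],[0,0,0]],
  [0.7,[0,-2,0],[0,0,0]],
  [0.7,[0,0,0],[0,0,0]],
])

```text
t: 28.62
eef_pos: [0.5988, -0.2863, 0.2011]
eef_rot: [-1.127, 1.091, -1.258]
ft_force: [0.7, -0.4, 1.0]
finger_gap: 0.0601
```

Emit:
arm_command([
  [0.7,[2.5,0,-2],[0,0,0]],
  [0.7,[2.5,0,-2],[0,0,0]],
  [0.7,[2.5,0,-2],[0,0,0]],
  [0.7,[2.5,0,-2],[0,0,0]],
  [0.7,[2.5,0,-2],[0,0,0]],
  [0.7,[0,0,0],[0,0,0]],
  [0.7,[0,0,0],[0,0,0]],
])

```text
t: 29.2
eef_pos: [0.4989, -0.4147, 0.1829]
eef_rot: [-1.128, 1.101, -1.255]
ft_force: [1.0, 0.4, 0.4]
finger_gap: 0.0595
```

```bash
python3 - <<'E'
from h import *
s=st()
im=snap('side','s26.png'); t=snap('top','t26.png')
cv2.imwrite('pics/m26.png',np.hstack([cv2.resize(im[340:460,290:410],(400,400)),cv2.resize(im[150:230,260:340],(400,400))]))
cv2.imwrite('pics/m27.png',np.hstack([cv2.resize(t[185:285,420:520],(400,400)),cv2.resize(t[210:290,110:190],(400,400))]))
E
```

```text
t 29.2 pos [ 0.4989 -0.4147  0.1829] gap 0.0595 F [1.  0.4 0.4]
[[ 0.018  0.125  0.992]
 [-1.    -0.003  0.019]
 [ 0.005 -0.992  0.125]]
j [ 0.839  0.353 -0.223  1.546  0.005  1.147 -0.92 ]
```

View pics/m26.png

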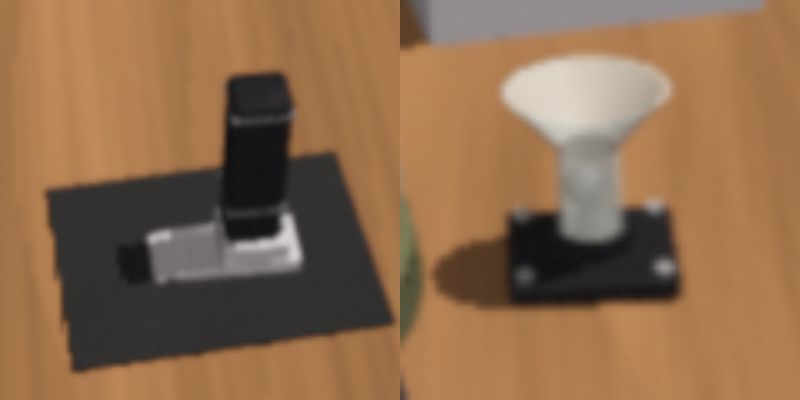

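View pics/m27.png

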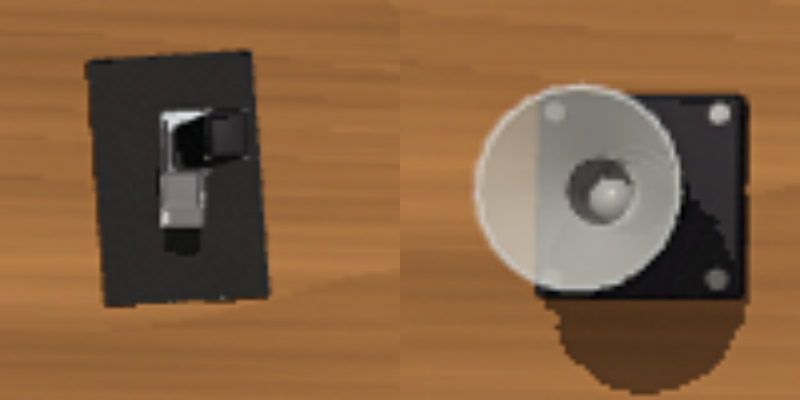

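The scoop stands upright near the middle of the mat, the upper ball shows inside the tube, and the arm is clear. Handing in.

```bash
python3 -c "
from rig import arm
print(arm.close_job())"
```

```text
the job is handed in; nothing more can be done
None
```

I scooped both balls one at a time into the tube magazine, set the scoop back upright on the mat, let go, and handed the job in at about 29 s of the 72 s allowed. No verdict was reported.

**Last checks:**
- **Magazine:** the final pictures show a ball in the tube, consistent with the two-ball stack. Both balls were seen there separately: the first after its pour, the second right after it left the scoop.
- **Scoop:** it stands flat near the middle of the mat. The open gripper is clear of it and the wrist force is about 0.
- **Bushings and nuts:** I never moved into their bins, and the bushings looked undisturbed in the pictures I viewed. I did not measure their final positions.

**What disagreed:** while drawing back from the stop bar with the second ball, the scoop slipped in the pads. I measured about 8 mm towards the lip, about 6 mm up, and a tilt of 3° lip-up that later looked closer to 6°. The cause is not known. I raised the grip force to 110 N, re-measured the ball in the hand from both cameras (0.8 mm agreement), and corrected the pour position and the final levelling for it.

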